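Scoop ball knobs onto the counting balance and shut its draught shield

TASK

Pick up the aluminium scoop and use it to scoop at least four of the six red ball knobs out of the blue bin and tip them into the steel pan of the counting balance, never touching the knobs with the gripper's fingers and spilling none: every knob ends up in the pan or back in the bin. After that, push the balance's draught-shield door shut until it snaps home past its catch. Finish with the scoop laid flat and upright on the table, let go, and leave the cleaner bottle, the caliper case, the tape roll and the mug where they are.

Things in the scene. Friction and masses are not known exactly. Their poses are not given: they have to be found in the camera images.
- scoop: Flat aluminium scoop, 192 mm long, 0.22 kg, upright on the table. Origin: centre of the bowl floor's underside; z up, x to the open nose. Bowl 100 mm long (x -50 to 50), 106 wide outside, 100 inside, floor 2 thick, back and side walls 39 high; sides stop 20 short of the lip, 20 high over their last 14. Behind it, on a stem, a level black grip bar: x -142 to -57, 20 wide, z 73 to 97.
- scoop_grip (a point): Centre of the scoop's grip bar, at (-100, 0, 85) mm in the scoop's frame; axes as the scoop. Grip across the 20 mm width, firmly (about 100 N): the nose is 150 mm ahead of it.
- bin: Blue open plastic bin screwed to the table, 280 mm (x) by 126 mm (y) outside, 50 mm high, walls and floor 4 mm thick. Origin: centre of its underside; z up. Its x axis runs along the long side (pointing roughly to world -y); the ball knobs lie in the +x half, the -x half starts empty.
- knob0: Red ball knob 0: 32 mm ball with a small brass foot (10 mm flat, 17 mm from the ball's centre), about 30 g, polished (friction about 0.2), rolls readily. Origin: the ball's centre, 17 mm above what it stands on; it may turn any way.
- knob1: Red ball knob 1: 32 mm ball with a small brass foot (10 mm flat, 17 mm from the ball's centre), about 30 g, polished (friction about 0.2), rolls readily. Origin: the ball's centre, 17 mm above what it stands on; it may turn any way.
- knob2: Red ball knob 2: 32 mm ball with a small brass foot (10 mm flat, 17 mm from the ball's centre), about 30 g, polished (friction about 0.2), rolls readily. Origin: the ball's centre, 17 mm above what it stands on; it may turn any way.
- knob3: Red ball knob 3: 32 mm ball with a small brass foot (10 mm flat, 17 mm from the ball's centre), about 30 g, polished (friction about 0.2), rolls readily. Origin: the ball's centre, 17 mm above what it stands on; it may turn any way.
- knob4: Red ball knob 4: 32 mm ball with a small brass foot (10 mm flat, 17 mm from the ball's centre), about 30 g, polished (friction about 0.2), rolls readily. Origin: the ball's centre, 17 mm above what it stands on; it may turn any way.
- knob5: Red ball knob 5: 32 mm ball with a small brass foot (10 mm flat, 17 mm from the ball's centre), about 30 g, polished (friction about 0.2), rolls readily. Origin: the ball's centre, 17 mm above what it stands on; it may turn any way.
- balance: Beige counting balance, fixed. Origin: centre of its underside; z up; front faces its -x. Body x -75 to 115, y -100 to 100 mm, 55 high; display panel 40 high in front, x -145 to -75. On it a clear open-topped draught shield: walls at x 103 and y -82, 82 mm, tops 129 mm above the table; the door closes its front. A post (x -98 to -68, y -108 to -92, to 129 high) holds the catch.
- pan (a point): Centre of the inner floor of the balance's square steel pan, inside the shield, 60 mm above the table; axes as the balance. The pan is 150 mm square outside, 144 mm inside, its rim 15 mm above this floor.
- door (a joint): Angle of the shield's front door about its upright hinge, rad: 0 shut, positive open (free edge swung towards the robot; starts 0.55 to 1.1). Stays where left (friction 0.06 N m). A sprung ball catch resists over the last 0.08 rad: it takes about 7 to 12 N at door_push to get past it, and at about 0.03 rad the door snaps to its stop at 0.
- door_hinge (a point): Point on the door's hinge axis (the left, +y end of the door), at (-77, 80, 91) mm in the balance's frame; axes turn with the door: its own -y runs from the hinge along the door to the free edge, its -x is the outward normal.
- door_push (a point): Where to push: the door's outer face, 125 mm from the hinge axis, 103 mm above the table; axes turn with the door as for door_hinge. The clear door spans 58 to 127 mm above the table; near the free edge a black strip, 146 to 158 mm from the hinge, stands 6 mm proud; the edge ends at 165 mm.
- cleaner: White spray-cleaner bottle, 60 mm diameter, 170 mm tall; a bystander. Origin: centre of its underside.
- case: Black caliper case, 230 by 90 mm, 28 mm high; a bystander. Origin: centre of its underside.
- tape: Yellow tape roll, 90 mm diameter, 24 mm high; a bystander. Origin: centre of its underside.
- mug: White mug, 76 mm diameter, 90 mm tall; a bystander. Origin: centre of its underside.
There are look-alikes about, which are no part of the job. What is shaped like the scoop but pink or purple is not meant.

How it is judged (in metres and radians):
On the way, in this order (a step that is already met when the one before it is completed fails the run):
1. at least one knob is carried in the lifted scoop (height (world z) of scoop above 0.09 m and distance between any of knob0, knob1, knob2, knob3, knob4, knob5 and scoop below 0.06 m), for 0.2 s.
2. at least four knobs lie in the balance's pan ((distance between each of knob0, knob1, knob2, knob3 and pan below 0.095 m or distance between each of knob0, knob1, knob2, knob4 and pan below 0.095 m or distance between each of knob0, knob1, knob2, knob5 and pan below 0.095 m or distance between each of knob0, knob1, knob3, knob4 and pan below 0.095 m or distance between each of knob0, knob1, knob3, knob5 and pan below 0.095 m or distance between each of knob0, knob1, knob4, knob5 and pan below 0.095 m or distance between each of knob0, knob2, knob3, knob4 and pan below 0.095 m or distance between each of knob0, knob2, knob3, knob5 and pan below 0.095 m or distance between each of knob0, knob2, knob4, knob5 and pan below 0.095 m or distance between each of knob0, knob3, knob4, knob5 and pan below 0.095 m or distance between each of knob1, knob2, knob3, knob4 and pan below 0.095 m or distance between each of knob1, knob2, knob3, knob5 and pan below 0.095 m or distance between each of knob1, knob2, knob4, knob5 and pan below 0.095 m or distance between each of knob1, knob3, knob4, knob5 and pan below 0.095 m or distance between each of knob2, knob3, knob4, knob5 and pan below 0.095 m)), for 0.2 s.
3. the door is pushed shut past its catch (value of joint door below 0.02 rad), for 0.2 s.
At the end, for the whole second after the job is handed in: At least four knobs in the pan (centre within 95 mm of the middle of its floor), every other knob in pan or bin; door within 0.02 rad of shut; scoop off the bin, on the table (origin within 10 mm of it), upright within 0.1 rad, at rest ((distance between each of knob0, knob1, knob2, knob3 and pan below 0.095 m or distance between each of knob0, knob1, knob2, knob4 and pan below 0.095 m or distance between each of knob0, knob1, knob2, knob5 and pan below 0.095 m or distance between each of knob0, knob1, knob3, knob4 and pan below 0.095 m or distance between each of knob0, knob1, knob3, knob5 and pan below 0.095 m or distance between each of knob0, knob1, knob4, knob5 and pan below 0.095 m or distance between each of knob0, knob2, knob3, knob4 and pan below 0.095 m or distance between each of knob0, knob2, knob3, knob5 and pan below 0.095 m or distance between each of knob0, knob2, knob4, knob5 and pan below 0.095 m or distance between each of knob0, knob3, knob4, knob5 and pan below 0.095 m or distance between each of knob1, knob2, knob3, knob4 and pan below 0.095 m or distance between each of knob1, knob2, knob3, knob5 and pan below 0.095 m or distance between each of knob1, knob2, knob4, knob5 and pan below 0.095 m or distance between each of knob1, knob3, knob4, knob5 and pan below 0.095 m or distance between each of knob2, knob3, knob4, knob5 and pan below 0.095 m) and value of joint door below 0.02 rad and (distance between knob0 and pan below 0.095 m or (x of knob0 in the frame of bin between -0.137 and 0.137 m and y of knob0 in the frame of bin between -0.06 and 0.06 m and height (world z) of knob0 between 0 and 0.055 m)) and (distance between knob1 and pan below 0.095 m or (x of knob1 in the frame of bin between -0.137 and 0.137 m and y of knob1 in the frame of bin between -0.06 and 0.06 m and height (world z) of knob1 between 0 and 0.055 m)) and (distance between knob2 and pan below 0.095 m or (x of knob2 in the frame of bin between -0.137 and 0.137 m and y of knob2 in the frame of bin between -0.06 and 0.06 m and height (world z) of knob2 between 0 and 0.055 m)) and (distance between knob3 and pan below 0.095 m or (x of knob3 in the frame of bin between -0.137 and 0.137 m and y of knob3 in the frame of bin between -0.06 and 0.06 m and height (world z) of knob3 between 0 and 0.055 m)) and (distance between knob4 and pan below 0.095 m or (x of knob4 in the frame of bin between -0.137 and 0.137 m and y of knob4 in the frame of bin between -0.06 and 0.06 m and height (world z) of knob4 between 0 and 0.055 m)) and (distance between knob5 and pan below 0.095 m or (x of knob5 in the frame of bin between -0.137 and 0.137 m and y of knob5 in the frame of bin between -0.06 and 0.06 m and height (world z) of knob5 between 0 and 0.055 m)) and angle between scoop's own z axis and vertical below 0.1 rad and height (world z) of scoop between -0.01 and 0.01 m and linear speed of scoop below 0.02 m/s and not (x of scoop in the frame of bin between -0.14 and 0.14 m and y of scoop in the frame of bin between -0.063 and 0.063 m and z of scoop in the frame of bin between -1 and 1 m)); the robot touches nothing.
It fails at once if the gripper's fingers press on a knob (over 1 N) (contact force between the fingers and knob0 above 1 N or contact force between the fingers and knob1 above 1 N or contact force between the fingers and knob2 above 1 N or contact force between the fingers and knob3 above 1 N or contact force between the fingers and knob4 above 1 N or contact force between the fingers and knob5 above 1 N).
It fails at once if a bystander (cleaner, case, tape, mug) is moved by more than 30 mm (distance of any of cleaner, case, tape, mug from where it was at the start of the episode above 0.03 m).
It also fails if it takes over 72 s, if anything falls off the work surface, if the arm or the gripper's body presses on something with over 40 N, if the wrist force passes 120 N, or if a joint passes its speed limit or range.

ROBOT

A 6-joint arm with a two-finger parallel gripper is mounted at the origin on the work surface. World frame = base frame: x ahead of the robot, y to its left, z up, the work surface at z = 0. Lengths are in mm, angles in rad, forces in N, time in s.
With the tool pointing down it reaches from about 200 to 875 mm from the base axis. Payload 3.4 kg.
Tool frame: the origin (TCP) lies midway between the tips of the shut fingers; the grasp point (between the pads) lies grip_point_offset behind it (grip_point_offset is the distance from the TCP to the grasp point, in mm); z points along the fingers, y is the direction in which the jaws open and shut (so a half turn about z gives the same grasp; the last joint's range is limited). The gripper opens to 94 mm and grips with 3 to 60 N. Pads are 16 mm wide; open, the fingers measure 119 mm over their backs; the gripper's body (75 mm by 177 mm) begins 78 mm behind the grasp point.
Start: joints at [1.188, 0.276, 1.505, -0, 1.361, -0.121], TCP at [148.839, 555.442, 178.393] pointing down, gripper open.
Joint ranges: [-2.89, 2.89], [-0.75, 2.08], [0.22, 2.7], [-1.18, 4.32], [0.11, 2.71], [-2.7, 2.7]. Speed limits (rad/s): [2.57, 2.57, 3.14, 3.14, 3.14, 3.14].

INTERFACE

Orientations are given as a unit quaternion [w, x, y, z].
In Python, from workcell import * gives the robot as it stands.
- The arm moves only by the shell command python3 -m handwheel 'ROWS'. ROWS is JSON, a list of rows, each a list of 3 entries, a list of its own where there are three numbers: the shift along the tool's x, y, z in cm, then the turn, a rotation vector about the tool's x, y, z in rad, then the gripper command: -1 is shut, 1 is fully open, values between are in proportion. A call has 1 to 12 rows; each row is the pose to reach, as a shift and turn from the pose measured when the call began, along the tool's axes at that moment; what a row does not reach only later rows make up. A row lasts 1/10 s, in which the tool goes at most 50 mm and 8.59 degrees, less where a joint would pass 70% of its speed; a pose out of reach is approached as far as the arm can. A call with a gripper value outside its range is refused whole. The fingers move at their own pace and stop on an object; the grip force is fixed at half the most. Time passes only in rows, so rows that repeat a pose let the fingers close. It gives the time, the measured TCP pose, the force and the opening at its end, in the units of the state.
- read_state(): the state, without advancing time (a new reading comes with each control period).
- read_camera(name): name is "side" or "top" or "wrist"; returns a dict with "frame" (384x512x3 uint8, blue, green, red), "mtx" (3x3 intrinsics, pixels), "dist" ([k1, k2, p1, p2, k3] as OpenCV has them; the pictures are not rectified), "rvec" (rotation vector, rad) and "tvec" (3), from world to camera coordinates, as OpenCV has them. Camera axes: x right, y down, z forward; pixel columns grow to the right and rows downward; lengths in mm; the calibration is good to about 2 mm. A picture is of the moment at which its call begins. There is no depth.
- close_job(): hands the job in, once; it reports no verdict.
The state is a dict: "clock": time; "joint_pos": joint angles; "joint_vel": joint speeds; "tau": joint torques, N m; "position": TCP position; "ee_rot": TCP orientation; "contact_force": force on the tool from outside, world axes, zero at the start; "ft_torque": the same for the moment, N m; "width": opening from 0.0 (shut) to 1.0 (fully open).
Only numpy, scipy, OpenCV 4.12 (cv2) and the standard library are available. Lean on these libraries where they do the work, as an engineer would, in place of code of your own. Each camera call takes 0.05 s, during which the arm holds its last target.

## Working session

There is one attempt and no reset: what is moved stays moved. The work goes in short steps, Python scripts to look and compute and a shell command to move; the robot and the scene stay as the last step left them, time stands still between calls to the robot, and variables do not carry over. Pictures are saved under pics/ and viewed, and the job is handed in when it is done.

```bash
ls; mkdir -p pics
cat > h.py <<'E'
from workcell import *
import numpy as np, cv2
from scipy.spatial.transform import Rotation as R
def cam(n,save=None):
    c=read_camera(n)
    if save: cv2.imwrite('pics/%s.png'%save,c['frame'])
    return c
def ray(c,uv):
    K=np.array(c['mtx'],float);d=np.array(c['dist'],float)
    p=cv2.undistortPoints(np.array([[uv]],float),K,d)[0,0]
    Rm=cv2.Rodrigues(np.array(c['rvec'],float))[0];t=np.array(c['tvec'],float).ravel()
    return -Rm.T@t, Rm.T@np.array([p[0],p[1],1.])
def atz(c,uv,z):
    o,d=ray(c,uv); return o+d*(z-o[2])/d[2]
def proj(c,P):
    return cv2.projectPoints(np.array(P,float).reshape(-1,3),np.array(c['rvec'],float),np.array(c['tvec'],float),np.array(c['mtx'],float),np.array(c['dist'],float))[0].reshape(-1,2)
E
python3 - <<'E'
from h import *
for n in ('top','side','wrist'):
    c=cam(n,n+'0'); o,d=ray(c,(256,192)); print(n,o.round(),d.round(2))
import pickle
print(read_state()); 
import workcell; print([x for x in dir(workcell) if x[0]!='_']); 
try: print(grip_point_offset)
except Exception as e: print(e)
E
```

```text
pics
top [ 439.  -14. 1091.] [ 0.06 -0.03 -1.  ]
side [-150.  991. 1292.] [ 0.38 -0.59 -0.71]
wrist [ 67. 576. 383.] [ 0.29 -0.09 -0.95]
{'clock': 0.15, 'joint_pos': array([ 1.18800420e+00,  2.76472559e-01,  1.50578184e+00,  1.55398102e-05,
        1.36069496e+00, -1.20995197e-01]), 'joint_vel': array([ 0.00011867, -0.00174796, -0.0039421 ,  0.002162  , -0.0012411 ,
       -0.00259455]), 'tau': array([ 2.35229556e-03, -4.04926515e+01, -2.37430966e+01,  7.03974254e-02,
        3.15654057e-02, -7.41307849e-05]), 'position': array([148.65405988, 555.00663659, 177.71455512]), 'ee_rot': array([-1.76429796e-04,  1.30526554e-01,  9.91444582e-01, -6.55052259e-04]), 'contact_force': array([-0.19330583, -0.31695075, -0.15771637]), 'ft_torque': array([-0.04305221, -0.04563875, -0.00072951]), 'width': 0.9976787542768765}
['Unreachable', 'close_job', 'grip_point_offset', 'read_camera', 'read_state']
18.8
```

View pics/top0.png

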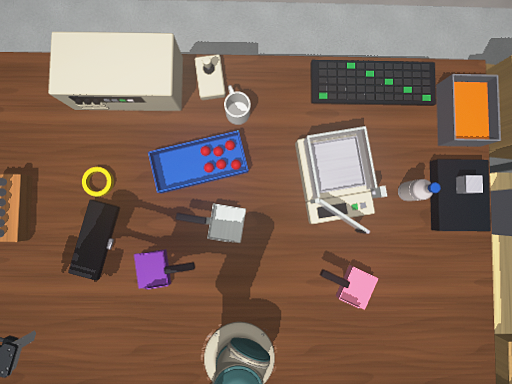

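View pics/side0.png

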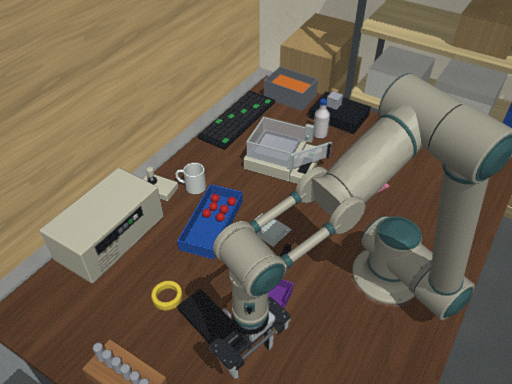

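View pics/wrist0.png

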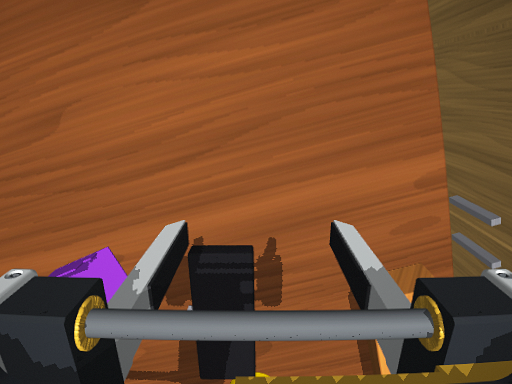

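Candidates for the scoop in the top view: the grey one at (226,223), the purple one at (153,270) and the pink one at (358,288). The grey one fits "aluminium"; I'll confirm it in an enlarged crop.

Run:
```python
from h import *
im=cv2.imread('pics/top0.png')
a=im[120:250,140:260]; cv2.imwrite('pics/cropA.png',cv2.resize(a,None,fx=4.6,fy=4.6,interpolation=cv2.INTER_CUBIC))
a=im[110:250,285:405]; cv2.imwrite('pics/cropB.png',cv2.resize(a,None,fx=4.2,fy=4.2,interpolation=cv2.INTER_CUBIC))
im=cv2.imread('pics/side0.png')
a=im[100:200,230:350]; cv2.imwrite('pics/cropC.png',cv2.resize(a,None,fx=5,fy=5,interpolation=cv2.INTER_CUBIC))
```

```text
(no output)
```

View pics/cropA.png

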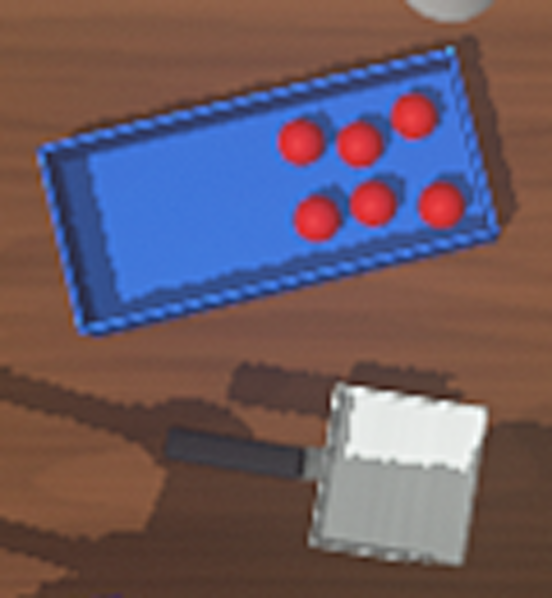

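View pics/cropB.png

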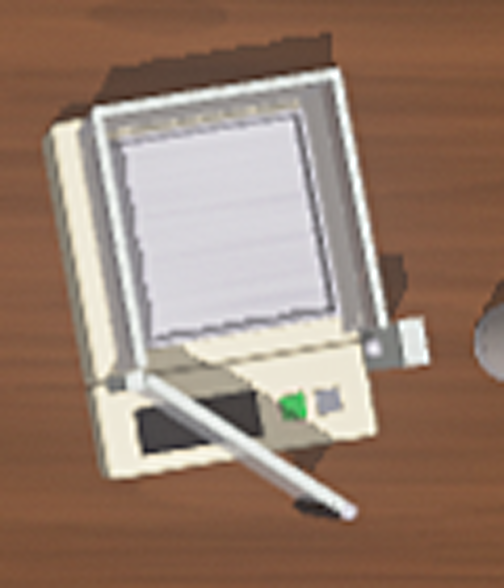

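View pics/cropC.png

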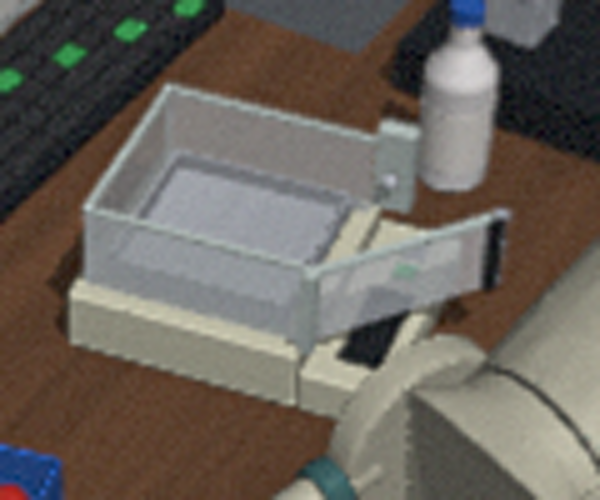

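```bash
cat > fit.py <<'E'
from h import *
from scipy.optimize import least_squares
def fit(c,pts,crop,x0):
    s,ox,oy=crop
    P=np.array([p[0] for p in pts],float); U=np.array([((p[1][0]+.5)/s-.5+ox,(p[1][1]+.5)/s-.5+oy) for p in pts])
    def W(v): 
        a=v[2]; return np.c_[v[0]+np.cos(a)*P[:,0]-np.sin(a)*P[:,1], v[1]+np.sin(a)*P[:,0]+np.cos(a)*P[:,1], P[:,2]]
    r=least_squares(lambda v:(proj(c,W(v))-U).ravel(),x0,x_scale=[100,100,1])
    return r.x,(r.fun.reshape(-1,2)).round(1),W,U
E
python3 - <<'E'
from fit import *
c=cam('top')
A=(4.6,140,120)
v,f,_,_=fit(c,[((-140,63,50),(42,150)),((-140,-63,50),(85,333)),((140,-63,50),(498,238)),((140,63,50),(452,50))],A,[500,80,-1.5])
print('bin',v.round(3),f.tolist())
b=v
v,f,_,_=fit(c,[((-142,10,97),(167,430)),((-142,-10,97),(165,457)),((-57,10,97),(303,448)),((-57,-10,97),(301,476)),((-50,53,39),(338,384)),((-50,-53,39),(312,545)),((50,53,0),(487,408)),((50,-53,0),(464,563))],A,[400,50,-1.5])
print('scoop',v.round(3),f.tolist())
B=(4.2,285,110)
v,f,_,_=fit(c,[((103,82,129),(97,110)),((103,-82,129),(338,72)),((-145,100,40),(105,478)),((-145,-100,40),(378,437)),((-77,80,127),(140,380))],B,[560,-160,0])
print('bal',v.round(3),f.tolist())
a=v[2];Rb=np.array([[np.cos(a),-np.sin(a)],[np.sin(a),np.cos(a)]])
for q in [(120,143),(300,115),(335,315),(150,340)]:
    w=atz(c,((q[0]+.5)/4.2-.5+285,(q[1]+.5)/4.2-.5+110),75)[:2]; print('pan corner',(Rb.T@(w-v[:2])).round(1))
w=atz(c,((350+.5)/4.2-.5+285,(513+.5)/4.2-.5+110),127)[:2]; l=Rb.T@(w-v[:2]); print('door edge',l.round(1), 'ang',np.arctan2(-(l[0]+77),80-l[1]), np.hypot(l[0]+77,80-l[1]))
a=b[2];Rn=np.array([[np.cos(a),-np.sin(a)],[np.sin(a),np.cos(a)]])
for q in [(302,140),(360,143),(414,115),(317,217),(373,203),(441,204)]:
    w=atz(c,((q[0]+.5)/4.6-.5+140,(q[1]+.5)/4.6-.5+120),21)[:2]; print('knob in bin',(Rn.T@(w-b[:2])).round(1))
E
```

```text
bin [592.942 125.462  -1.325] [[-0.8, -0.3], [-0.9, 0.7], [0.8, -0.5], [0.9, 0.0]]
scoop [409.484  39.702  -1.714] [[0.4, -0.7], [-0.3, 0.5], [0.6, -0.1], [-0.1, 0.8], [-0.4, -0.2], [-0.3, -0.1], [0.1, -0.2], [-0.1, -0.1]]
bal [ 5.67663e+02 -2.86558e+02  1.59000e-01] [[-0.1, 0.0], [-0.3, 0.7], [0.0, 0.3], [-0.3, -0.1], [0.7, -0.9]]
pan corner [88.  57.8]
pan corner [ 89. -72.]
pan corner [-54.5 -72.4]
pan corner [-52.3  59.5]
door edge [-186.8  -41.4] ang 0.7355176034529096 163.70614122903098
knob in bin [26.1 34.5]
knob in bin [63.5 23.4]
knob in bin [103.1  33.5]
knob in bin [ 24.  -18.6]
knob in bin [ 62.6 -18.1]
knob in bin [106.7 -29.4]
```

The enlarged crop shows the silver-grey scoop with its black grip bar, so it is the aluminium one. The fits agree with the given sizes to about 2 mm. Next I work out the approach.

```bash
cat > mv.py <<'E'
from h import *
def toolR(nose, pitch=0.):
    """tool rotation: tool x = -nose, z down; pitch>0 = nose down"""
    # scoop frame: x nose, z up ; R_s = Rz(nose) Ry(pitch)
    Rs=R.from_euler('z',nose)*R.from_euler('y',pitch)
    return Rs*R.from_matrix(np.array([[-1,0,0],[0,1,0],[0,0,-1.]]))
def cur():
    s=read_state(); q=s['ee_rot']; return s,np.array(s['position']),R.from_quat([q[1],q[2],q[3],q[0]])
def cmd(p,Rt,label=''):
    s,p0,R0=cur()
    d=R0.inv().apply(np.array(p)-p0)/10
    rv=(R0.inv()*Rt).as_rotvec()
    print(label,'shift cm',d.round(2).tolist(),'rot',rv.round(3).tolist(),'|rot|',round(float(np.linalg.norm(rv)),2))
def show():
    s,p,Rr=cur(); print('t',s['clock'],'p',p.round(1),'R',Rr.as_matrix().round(3).tolist(),'F',s['contact_force'].round(1),'w',round(s['width'],3),'j',s['joint_pos'].round(2))
E
python3 - <<'E'
from mv import *
a=-1.714; o=np.array([409.5,39.7,0]); g=o+R.from_euler('z',a).apply([-72,0,85-18.8]); print(g)
cmd(g+[0,0,60],toolR(a),'above'); cmd(g,toolR(a),'at')
E
```

```text
[419.77545995 110.96299827  66.2       ]
above shift cm [-37.68, -35.88, 5.2] rot [-0.001, 0.001, 1.452] |rot| 1.45
at shift cm [-37.68, -35.87, 11.2] rot [-0.001, 0.001, 1.452] |rot| 1.45
```

```bash
python3 -m handwheel '[[[-2,-2,0],[0,0,0.08],1],[[-5,-4.8,0],[0,0,0.2],1],[[-8.5,-8,0.5],[0,0,0.33],1],[[-12,-11.5,1],[0,0,0.46],1],[[-15.5,-15,1.5],[0,0,0.6],1],[[-19,-18.3,2],[0,0,0.74],1],[[-22.5,-21.6,2.5],[0,0,0.88],1],[[-26,-25,3],[0,0,1.02],1],[[-29.5,-28.2,3.5],[0,0,1.15],1],[[-33,-31.5,4],[0,0,1.28],1],[[-36,-34.3,4.5],[0,0,1.4],1],[[-37.7,-35.9,5.2],[0,0,1.452],1]]'
python3 - <<'E'
from mv import *
show()
a=-1.714; o=np.array([409.5,39.7,0]); g=o+R.from_euler('z',a).apply([-72,0,85-18.8])
cmd(g+[0,0,60],toolR(a),'above'); cmd(g,toolR(a),'at')
c=cam('wrist','w1')
E
```

```text
clock: 1.4
position: [421.7, 108.0, 126.2]
ee_rot: [0.001, 0.758, 0.653, -0.0]
contact_force: [-0.9, 0.5, 0.0]
width: 1.0
t 1.4 p [421.7 108.  126.2] R [[0.148, 0.989, 0.001], [0.989, -0.148, -0.002], [-0.001, 0.001, -1.0]] F [-0.9  0.5  0. ] w 1.0 j [ 0.09  0.1   1.87 -0.    1.17  0.24]
above shift cm [0.26, -0.24, 0.0] rot [0.001, 0.001, -0.006] |rot| 0.01
at shift cm [0.27, -0.25, 6.0] rot [0.001, 0.001, -0.006] |rot| 0.01
```

View pics/w1.png

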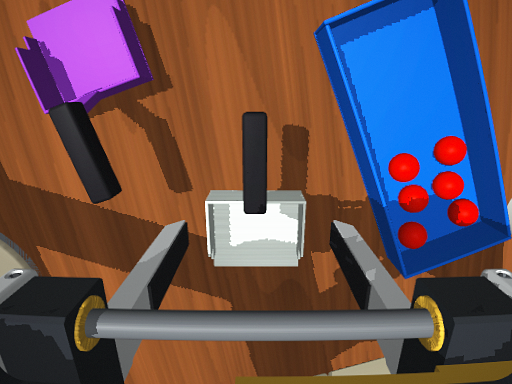

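Run:
```python
from mv import *
c=cam('wrist'); im=c['frame'].copy()
im=cv2.resize(im,None,fx=1.5,fy=1.5,interpolation=cv2.INTER_CUBIC)
def box(v,P,col):
    w=[ [v[0]+np.cos(v[2])*x-np.sin(v[2])*y, v[1]+np.sin(v[2])*x+np.cos(v[2])*y, z] for x,y,z in P]
    q=proj(c,w); print(q.round(1).tolist())
    for u in q:
        u=(u+.5)*1.5-.5
        if abs(u).max()<2000: cv2.drawMarker(im,tuple(int(t) for t in u.round()),col,cv2.MARKER_CROSS,14,1)
b=(592.9,125.5,-1.325); s=(409.5,39.7,-1.714)
box(b,[(140*i,63*j,50) for i in(-1,1) for j in (-1,1)]+[(136*i,59*j,4) for i in(-1,1) for j in (-1,1)],(0,255,255))
box(s,[(x,10*j,97) for x in(-142,-57) for j in (-1,1)]+[(50,53*j,1) for j in (-1,1)]+[(-50,53*j,39) for j in (-1,1)],(0,0,255))
cv2.imwrite('pics/w2.png',im)
```

```text
[[321.1, 20.6], [458.3, -35.4], [403.5, 281.0], [511.2, 240.0], [316.9, 34.3], [427.1, -11.4], [389.2, 256.1], [479.2, 221.8]]
[[240.5, 112.3], [266.7, 112.1], [243.0, 215.9], [266.7, 215.8], [214.7, 265.8], [298.6, 265.3], [204.5, 201.2], [306.6, 200.5]]
```

View pics/w2.png

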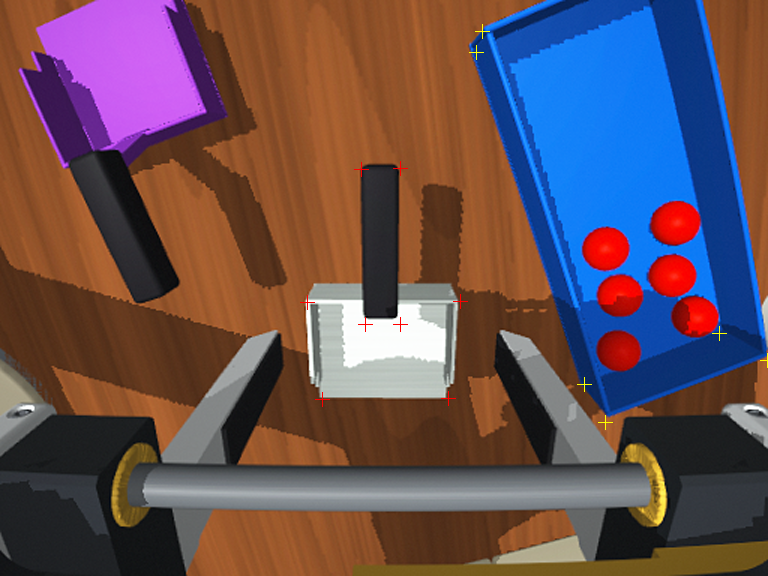

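Run:
```python
from mv import *
im=cv2.imread('pics/w1.png')
A=cv2.resize(im[10:90,290:390],None,fx=4,fy=4,interpolation=cv2.INTER_CUBIC)
B=cv2.resize(im[210:290,380:512],None,fx=4,fy=4,interpolation=cv2.INTER_CUBIC)
o=np.zeros((320,940,3),np.uint8); o[:, :400]=A; o[:,412:]=B
cv2.imwrite('pics/w3.png',o[:, :800] if False else cv2.resize(o,None,fx=.85,fy=.85))
```

```text
(no output)
```

View pics/w3.png

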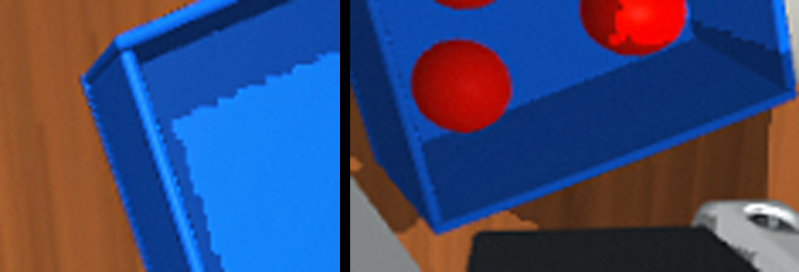

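Run:
```python
from fit import *
c=cam('wrist')
v,f,_,_=fit(c,[((-140,-63,50),(325,21)),((140,-63,50),(405.6,278.3)),((140,63,50),(511.5,238.5)),((-140,-63,0),(315,33.5))],(1,0,0),[590,125,-1.3])
print('bin',v.round(3),f.tolist())
from mv import *
v,f,_,_=fit(c,[((-142,10,97),(241.5,112)),((-142,-10,97),(266.7,112)),((-57,10,97),(242.7,212)),((-57,-10,97),(266.3,212)),((50,53,1),(215,265)),((50,-53,1),(298.6,265.3)),((-50,53,39),(204.8,199.5)),((-50,-53,39),(306,199.5))],(1,0,0),[409,40,-1.7])
print('scoop',v.round(3),f.tolist())
```

```text
bin [593.761 128.364  -1.325] [[-0.7, -1.1], [0.1, 2.5], [2.1, 1.5], [-0.9, -1.3]]
scoop [407.805  41.317  -1.711] [[25.1, 0.9], [-26.2, 1.1], [23.9, 4.3], [-23.4, 4.5], [83.7, 0.8], [-83.7, 1.0], [101.8, 1.6], [-101.3, 2.3]]
```

Run:
```python
from mv import *
a=-1.712; o=np.array([408.7,40.5,0]); g=o+R.from_euler('z',a).apply([-72,0,85-18.8])
cmd(g,toolR(a),'at')
```

```text
at shift cm [0.18, -0.12, 5.95] rot [-0.002, 0.001, -0.004] |rot| 0.0
```

```bash
python3 -m handwheel '[[[0.18,-0.12,1.5],[0,0,-0.004],1],[[0.18,-0.12,3.5],[0,0,-0.004],1],[[0.18,-0.12,5.2],[0,0,-0.004],1],[[0.18,-0.12,5.95],[0,0,-0.004],1],[[0.18,-0.12,5.95],[0,0,-0.004],1],[[0.18,-0.12,5.95],[0,0,-0.004],-1],[[0.18,-0.12,5.95],[0,0,-0.004],-1],[[0.18,-0.12,5.95],[0,0,-0.004],-1],[[0.18,-0.12,5.95],[0,0,-0.004],-1],[[0.18,-0.12,5.95],[0,0,-0.004],-1],[[0.18,-0.12,5.95],[0,0,-0.004],-1],[[0.18,-0.12,5.95],[0,0,-0.004],-1]]'
python3 - <<'E'
from mv import *
show(); cam('wrist','w4')
E
```

```text
clock: 2.75
position: [418.9, 111.7, 66.2]
ee_rot: [-0.0, 0.755, 0.655, -0.001]
contact_force: [-0.9, 0.0, 0.2]
width: 0.441
t 2.75 p [418.9 111.7  66.2] R [[0.141, 0.99, -0.002], [0.99, -0.141, -0.001], [-0.001, -0.002, -1.0]] F [-0.9  0.   0.2] w 0.441 j [ 0.1   0.17  1.96 -0.    1.01  0.24]
```

View pics/w4.png

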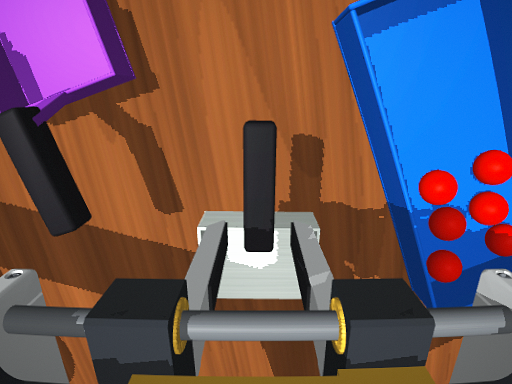

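```bash
python3 -m handwheel '[[[0,0,0],[0,0,0],-1],[[0,0,0],[0,0,0],-1],[[0,0,0],[0,0,0],-1],[[0,0,0],[0,0,0],-1],[[0,0,0],[0,0,0],-1],[[0,0,0],[0,0,0],-1],[[0,0,0],[0,0,0],-1]]'
python3 - <<'E'
from mv import *
show();
E
```

```text
clock: 3.5
position: [418.7, 111.7, 66.2]
ee_rot: [-0.0, 0.755, 0.655, -0.001]
contact_force: [-0.3, -1.2, 0.4]
width: 0.205
t 3.5 p [418.7 111.7  66.2] R [[0.141, 0.99, -0.002], [0.99, -0.141, -0.001], [-0.001, -0.002, -1.0]] F [-0.3 -1.2  0.4] w 0.205 j [ 0.1   0.17  1.96 -0.    1.01  0.24]
```

```bash
python3 -m handwheel '[[[0,0,0],[0,0,0],-1],[[0,0,-0.7],[0,0,0],-1],[[0,0,-2],[0,0,0],-1],[[0,0,-4],[0,0,0],-1],[[0,0,-6.5],[0,0,0],-1],[[0,0,-9],[0,0,0],-1],[[0,0,-10.5],[0,0,0],-1],[[0,0,-11],[0,0,0],-1],[[0,0,-11],[0,0,0],-1]]'
python3 - <<'E'
from mv import *
show(); cam('side','s5'); im=cam('wrist','w5')['frame']; s=cv2.imread('pics/s5.png')
cv2.imwrite('pics/x5.png',np.hstack([cv2.resize(s[150:320,150:350],(400,340)),cv2.resize(im,(400,300))] if 0 else [cv2.resize(s[150:300,180:380],(400,300)),cv2.resize(im,(400,300))]))
E
```

```text
clock: 4.4
position: [419.2, 111.9, 176.6]
ee_rot: [-0.0, 0.755, 0.655, -0.001]
contact_force: [0.7, 0.3, -2.0]
width: 0.207
t 4.4 p [419.2 111.9 176.6] R [[0.141, 0.99, -0.001], [0.99, -0.141, -0.001], [-0.001, -0.001, -1.0]] F [ 0.7  0.3 -2. ] w 0.207 j [ 0.1   0.06  1.78 -0.    1.3   0.24]
```

View pics/x5.png

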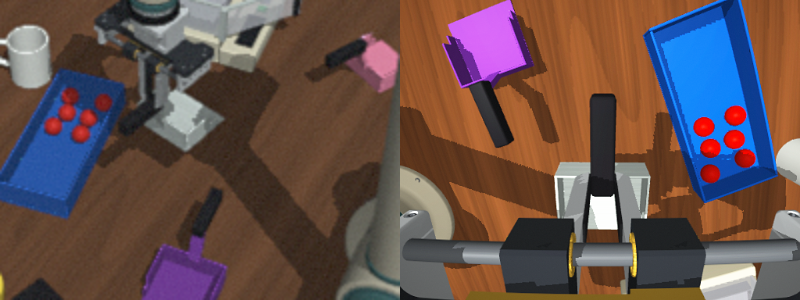

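```bash
cat > ov.py <<'E'
from mv import *
def overlay(name,gx=-72,gz=85,dp=0.,fn=None,crop=None,extra=None):
    c=cam(name); s,p,Rt=cur()
    Rs=Rt*R.from_matrix(np.diag([-1,1,-1.]))*R.from_euler('y',dp)
    gp=p+Rt.apply([0,0,-18.8]); o=gp-Rs.apply([gx,0,gz])
    P=[(x,10*j,97) for x in(-142,-57) for j in (-1,1)]+[(50,53*j,1) for j in (-1,1)]+[(-50,53*j,39) for j in (-1,1)]+[(50,53*j,0) for j in (-1,1)]
    q=proj(c,o+Rs.apply(P)); im=c['frame'].copy(); f=1.5; im=cv2.resize(im,None,fx=f,fy=f,interpolation=cv2.INTER_CUBIC)
    for u in q:
        u=(u+.5)*f-.5; cv2.drawMarker(im,tuple(int(t) for t in u.round()),(0,255,0),cv2.MARKER_CROSS,14,1)
    if fn: cv2.imwrite('pics/%s.png'%fn,im if crop is None else cv2.resize(im[crop[1]:crop[3],crop[0]:crop[2]],None,fx=2,fy=2))
    print('scoop origin',o.round(1)); return q,c
E
python3 - <<'E'
from ov import *
q,_=overlay('wrist',fn='w6'); print(q.round(1).tolist())
E
```

```text
scoop origin [407.5  40.3 109. ]
[[241.5, 124.5], [276.0, 124.5], [243.6, 255.6], [273.9, 255.6], [209.7, 298.6], [307.7, 298.6], [196.8, 228.7], [320.6, 228.7], [209.9, 298.0], [307.5, 298.0]]
```

View pics/w6.png

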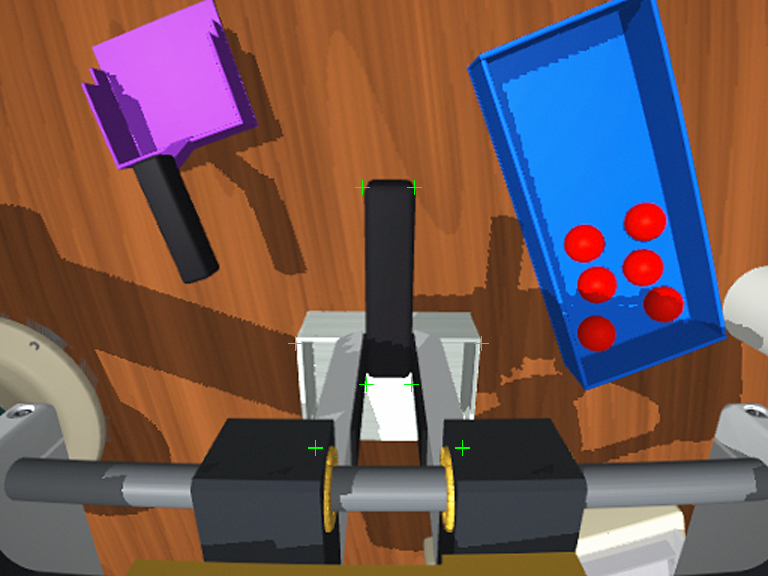

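```bash
cat > sc.py <<'E'
from ov import *
BIN=np.array([593.3,127.0,-1.325]); BAL=np.array([567.7,-286.6,0.159])
def tcp_for(frame,lip,nose,pitch,gx=-72,gz=85):
    """lip=(x,y) in frame, z of lip underside; nose world angle; pitch>0 nose down"""
    Rf=R.from_euler('z',frame[2]); L=Rf.apply([lip[0],lip[1],0])+[frame[0],frame[1],lip[2]]
    Rt=toolR(nose,pitch); Rs=R.from_euler('z',nose)*R.from_euler('y',pitch)
    g=L+Rs.apply(np.array([gx,0,gz])-[50,0,0]); return g+Rt.apply([0,0,18.8]),Rt
def c_(frame,lip,nose,pitch,label):
    p,Rt=tcp_for(frame,lip,nose,pitch); cmd(p,Rt,label+' tcp%s'%p.round(0).tolist())
E
python3 - <<'E'
from sc import *
c_(BIN,(-20,0,75),-1.325,0,'above start')
c_(BIN,(-20,0,6),-1.325,0.05,'down')
E
```

```text
above start tcp[559.0, 265.0, 141.0] shift cm [17.14, 11.79, 3.31] rot [-0.005, 0.001, -0.387] |rot| 0.39
down tcp[560.0, 261.0, 78.0] shift cm [16.83, 11.95, 9.61] rot [0.005, 0.05, -0.387] |rot| 0.39
```

```bash
python3 -m handwheel '[[[1,0.7,0],[0,0,-0.03],-1],[[3,2,0.3],[0,0,-0.09],-1],[[5.5,3.8,0.8],[0,0,-0.15],-1],[[8.5,5.8,1.4],[0,0,-0.21],-1],[[11.5,7.9,2],[0,0,-0.27],-1],[[14.2,9.8,2.6],[0,0,-0.33],-1],[[16.2,11.1,3.1],[0,0,-0.37],-1],[[17.1,11.8,3.3],[0,0,-0.387],-1],[[17.1,11.8,3.3],[0,0,-0.387],-1]]'
python3 - <<'E'
from sc import *
show()
c_(BIN,(-20,0,75),-1.325,0,'above start')
c_(BIN,(-20,0,8),-1.325,0.05,'down')
# overlay bin
q,c=overlay('top',fn=None)
im=cv2.resize(c['frame'],None,fx=4,fy=4,interpolation=cv2.INTER_CUBIC)
Rb=R.from_euler('z',BIN[2]); P=Rb.apply([(140*i,63*j,50) for i in(-1,1) for j in (-1,1)]+[(136*i,59*j,4) for i in(-1,1) for j in (-1,1)])+[BIN[0],BIN[1],0]
for u in proj(c,P): cv2.drawMarker(im,tuple(int(t) for t in (u*4+1.5)),(0,255,255),cv2.MARKER_CROSS,14,1)
for u in q: cv2.drawMarker(im,tuple(int(t) for t in (u*4+1.5)),(0,255,0),cv2.MARKER_CROSS,14,1)
cv2.imwrite('pics/t7.png',im[440:840,440:1100])
c=cam('wrist'); im=cv2.resize(c['frame'],None,fx=1.5,fy=1.5,interpolation=cv2.INTER_CUBIC)
for u in proj(c,P): cv2.drawMarker(im,tuple(int(t) for t in (u*1.5)),(0,255,255),cv2.MARKER_CROSS,14,1)
cv2.imwrite('pics/w7.png',im)
E
```

```text
clock: 5.45
position: [559.2, 265.4, 139.6]
ee_rot: [-0.002, 0.615, 0.789, -0.003]
contact_force: [0.6, -1.2, -2.4]
width: 0.203
t 5.45 p [559.2 265.4 139.6] R [[-0.244, 0.97, -0.007], [0.97, 0.244, -0.001], [0.0, -0.007, -1.0]] F [ 0.6 -1.2 -2.4] w 0.203 j [0.33 0.37 1.46 0.   1.32 0.08]
above start tcp[559.0, 265.0, 141.0] shift cm [-0.05, -0.06, -0.16] rot [-0.007, -0.0, 0.001] |rot| 0.01
down tcp[560.0, 261.0, 80.0] shift cm [-0.4, -0.02, 5.94] rot [-0.007, 0.05, 0.001] |rot| 0.05
scoop origin [575.3 194.3  74.1]
```

View pics/t7.png

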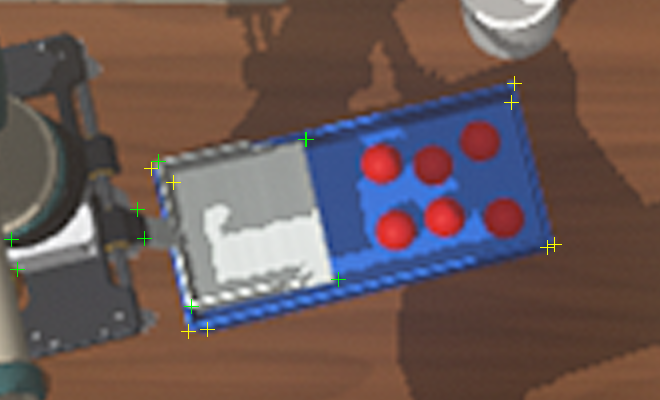

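View pics/w7.png

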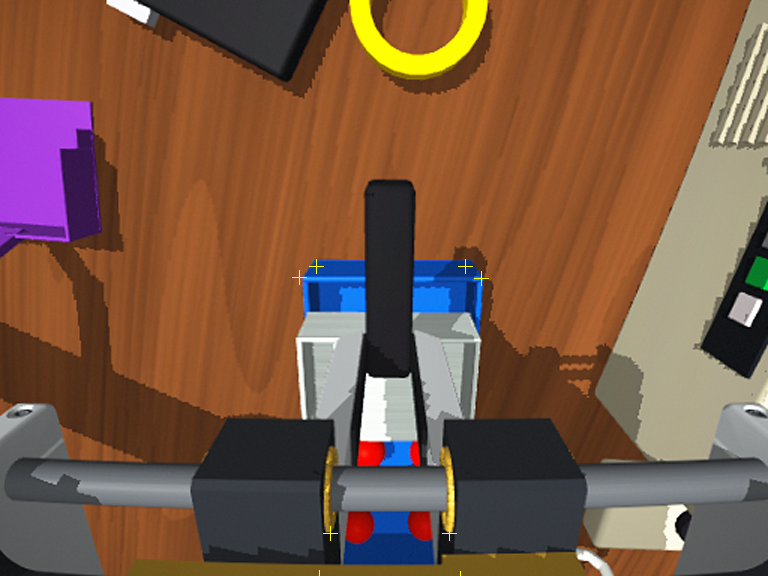

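```bash
sed -i 's/BIN=np.array(.*); BAL/BIN=np.array([594.8,127.4,-1.325]); BAL/' sc.py
python3 - <<'E'
from sc import *
c_(BIN,(-18,0,40),-1.325,0.05,'mid')
c_(BIN,(-18,0,7),-1.325,0.05,'down')
E
```

```text
mid tcp[562.0, 260.0, 112.0] shift cm [-0.46, 0.28, 2.85] rot [-0.007, 0.051, -0.001] |rot| 0.05
down tcp[562.0, 260.0, 79.0] shift cm [-0.46, 0.31, 6.15] rot [-0.007, 0.051, -0.001] |rot| 0.05
```

```bash
python3 -m handwheel '[[[-0.2,0.1,0.3],[0,0.02,0],-1],[[-0.4,0.2,1.3],[-0.007,0.05,0],-1],[[-0.46,0.25,2.6],[-0.007,0.05,0],-1],[[-0.46,0.25,2.85],[-0.007,0.05,0],-1],[[-0.46,0.25,3.6],[-0.007,0.05,0],-1],[[-0.46,0.25,4.8],[-0.007,0.05,0],-1],[[-0.46,0.25,5.7],[-0.007,0.05,0],-1],[[-0.46,0.25,6.15],[-0.007,0.05,0],-1],[[-0.46,0.25,6.15],[-0.007,0.05,0],-1]]'
python3 - <<'E'
from sc import *
show()
c_(BIN,(-18,0,4),-1.325,0.05,'down')
q,c=overlay('wrist',fn='w8')
q,c=overlay('top'); im=cv2.resize(c['frame'],None,fx=4,fy=4,interpolation=cv2.INTER_CUBIC); cv2.imwrite('pics/t8.png',im[440:840,440:1100])
E
```

```text
clock: 6.45
position: [560.5, 259.7, 78.2]
ee_rot: [-0.02, 0.615, 0.788, 0.014]
contact_force: [0.4, 0.5, -2.2]
width: 0.197
t 6.45 p [560.5 259.7  78.2] R [[-0.243, 0.97, -0.013], [0.969, 0.243, 0.047], [0.049, -0.002, -0.999]] F [ 0.4  0.5 -2.2] w 0.197 j [0.29 0.4  1.57 0.05 1.17 0.02]
down tcp[562.0, 260.0, 76.0] shift cm [-0.02, 0.11, 0.2] rot [-0.002, 0.001, -0.0] |rot| 0.0
scoop origin [577.5 193.1   9.2]
scoop origin [577.9 193.3   9.6]
```

View pics/t8.png

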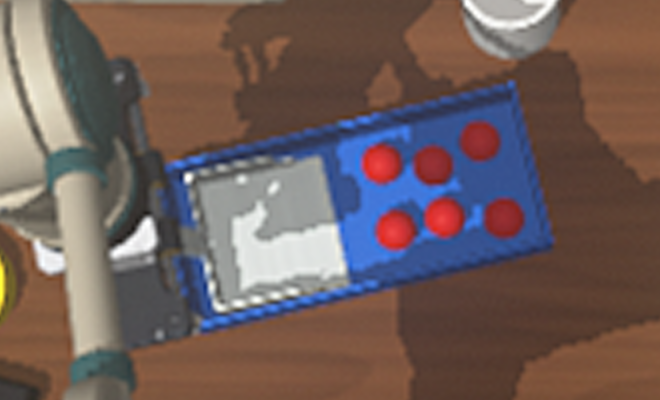

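View pics/w8.png

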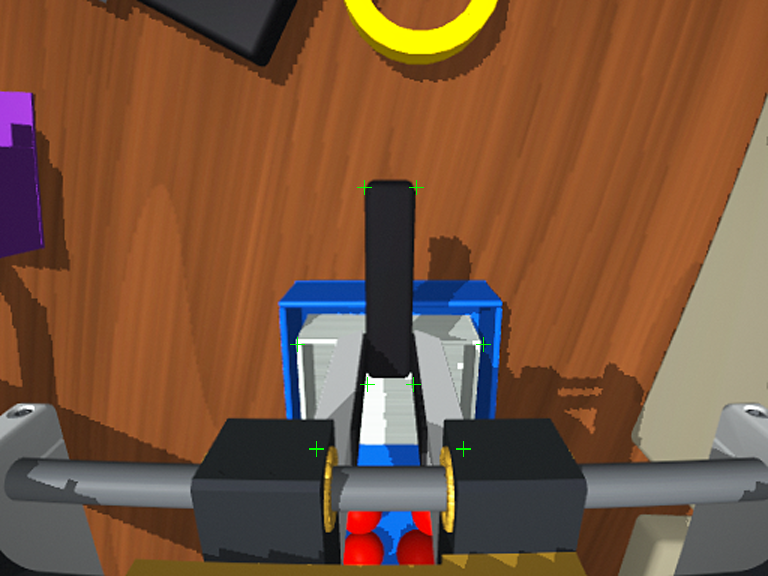

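```bash
python3 -m handwheel '[[[0,0.05,0.15],[0,0,0],-1],[[0,0.05,0.25],[0,0,0],-1],[[0,0.05,0.3],[0,0,0],-1],[[0,0.05,0.3],[0,0,0],-1]]'
python3 - <<'E'
from sc import *
show()
c_(BIN,(-18,0,4),-1.325,0.05,'down')
c_(BIN,(132,0,4),-1.325,0.05,'fwd')
E
```

```text
clock: 6.95
position: [561.9, 260.4, 76.6]
ee_rot: [-0.019, 0.615, 0.788, 0.016]
contact_force: [-0.4, 1.2, 0.6]
width: 0.202
t 6.95 p [561.9 260.4  76.6] R [[-0.243, 0.97, -0.011], [0.969, 0.243, 0.048], [0.05, 0.001, -0.999]] F [-0.4  1.2  0.6] w 0.202 j [0.29 0.41 1.57 0.05 1.16 0.02]
down tcp[562.0, 260.0, 76.0] shift cm [-0.05, -0.04, 0.04] rot [0.001, 0.0, -0.0] |rot| 0.0
fwd tcp[598.0, 114.0, 76.0] shift cm [-15.03, -0.04, -0.71] rot [0.001, 0.0, -0.0] |rot| 0.0
```

```bash
python3 -m handwheel '[[[-0.5,0,0],[0,0,0],-1],[[-1.5,0,-0.05],[0,0,0],-1],[[-2.5,0,-0.1],[0,0,0],-1],[[-3.5,0,-0.15],[0,0,0],-1],[[-4.5,0,-0.2],[0,0,0],-1],[[-5.5,0,-0.25],[0,0,0],-1],[[-6.5,0,-0.3],[0,0,0],-1],[[-7.5,0,-0.35],[0,0,0],-1],[[-8.5,0,-0.4],[0,0,0],-1],[[-9.5,0,-0.44],[0,0,0],-1],[[-10.5,0,-0.48],[0,0,0],-1],[[-11,0,-0.5],[0,0,0],-1]]'
python3 - <<'E'
from sc import *
show()
c_(BIN,(132,0,4),-1.325,0.05,'fwd')
q,c=overlay('top'); im=cv2.resize(c['frame'],None,fx=4,fy=4,interpolation=cv2.INTER_CUBIC); cv2.imwrite('pics/t9.png',im[440:840,540:1100])
E
```

```text
clock: 8.15
position: [589.0, 152.5, 76.2]
ee_rot: [-0.019, 0.615, 0.788, 0.016]
contact_force: [-0.6, 1.8, 0.0]
width: 0.203
t 8.15 p [589.  152.5  76.2] R [[-0.242, 0.97, -0.011], [0.969, 0.242, 0.048], [0.049, 0.001, -0.999]] F [-0.6  1.8  0. ] w 0.203 j [ 0.11  0.4   1.59  0.05  1.16 -0.16]
fwd tcp[598.0, 114.0, 76.0] shift cm [-3.92, -0.04, -0.2] rot [0.001, 0.001, -0.001] |rot| 0.0
scoop origin [605.9  85.2   6.5]
```

View pics/t9.png

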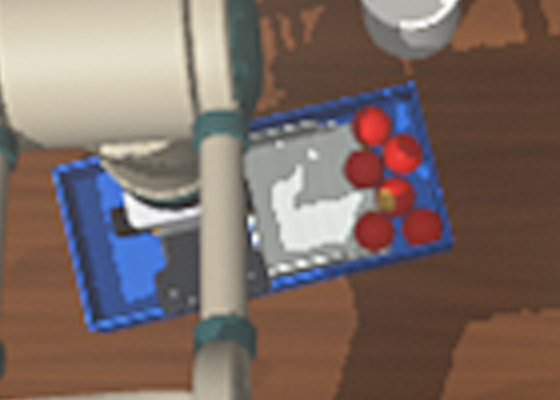

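```bash
python3 -m handwheel '[[[-0.3,0,0],[0,0,0],-1],[[-0.8,0,-0.04],[0,0,0],-1],[[-1.4,0,-0.07],[0,0,0],-1],[[-2,0,-0.1],[0,0,0],-1],[[-2.6,0,-0.13],[0,0,0],-1],[[-3.2,0,-0.16],[0,0,0],-1],[[-3.6,0,-0.18],[0,0,0],-1],[[-3.6,0,-0.18],[0,0,0],-1]]'
python3 - <<'E'
from sc import *
show()
c_(BIN,(132,0,4),-1.325,0.05,'fwd')
q,c=overlay('top'); im=cv2.resize(c['frame'],None,fx=4,fy=4,interpolation=cv2.INTER_CUBIC); cv2.imwrite('pics/t10.png',im[440:840,540:1100])
E
```

```text
clock: 9.0
position: [597.1, 119.9, 77.2]
ee_rot: [-0.021, 0.616, 0.787, 0.018]
contact_force: [-2.8, 10.6, 5.2]
width: 0.204
t 9.0 p [597.1 119.9  77.2] R [[-0.241, 0.971, -0.012], [0.969, 0.241, 0.054], [0.055, 0.001, -0.998]] F [-2.8 10.6  5.2] w 0.204 j [ 0.05  0.4   1.58  0.06  1.17 -0.22]
fwd tcp[598.0, 114.0, 76.0] shift cm [-0.56, -0.04, 0.07] rot [0.002, -0.005, -0.002] |rot| 0.01
scoop origin [613.7  53.6   7.1]
```

View pics/t10.png

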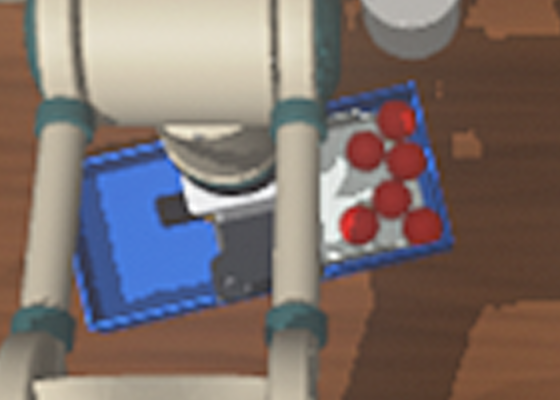

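```bash
cat > balls.py <<'E'
from sc import *
def balls(c,z=22,frame=None):
    hsv=cv2.cvtColor(c['frame'],cv2.COLOR_BGR2HSV)
    m=((hsv[...,0]<8)|(hsv[...,0]>172))&(hsv[...,1]>170)&(hsv[...,2]>60)
    return m
E
python3 - <<'E'
from sc import *
c=cam('top'); Rb=R.from_euler('z',BIN[2])
for q in [(397,120),(405,160),(422,226),(365,151),(392,199),(358,225),(448,243),(413,85)]:
    u=((q[0]+540+.5)/4-.5,(q[1]+440+.5)/4-.5)
    z=22 if q[0]<440 and q[1]>100 else 50
    print(q,Rb.inv().apply(atz(c,u,z)-[BIN[0],BIN[1],0]).round(0))
s,p,Rt=cur(); Rs=Rt*R.from_matrix(np.diag([-1,1,-1.])); o=p+Rt.apply([0,0,-18.8])-Rs.apply([-72,0,85])
print('lip',Rb.inv().apply(o+Rs.apply([50,0,0])-[BIN[0],BIN[1],0]).round(1))
im=cv2.resize(c['frame'][130:190,205:255],None,fx=10,fy=10,interpolation=cv2.INTER_CUBIC); cv2.imwrite('pics/t11.png',im)
cam('side','s11'); im=cv2.imread('pics/s11.png')[170:270,160:280]; cv2.imwrite('pics/s11b.png',cv2.resize(im,None,fx=5,fy=5,interpolation=cv2.INTER_CUBIC))
E
```

```text
(397, 120) [121.  43.  22.]
(405, 160) [120.  11.  22.]
(422, 226) [120. -42.  22.]
(365, 151) [91. 25. 22.]
(392, 199) [103. -16.  22.]
(358, 225) [ 73. -29.  22.]
(448, 243) [136. -63.  50.]
(413, 85) [138.  60.  50.]
lip [126.1   0.3   4.4]
```

View pics/t11.png

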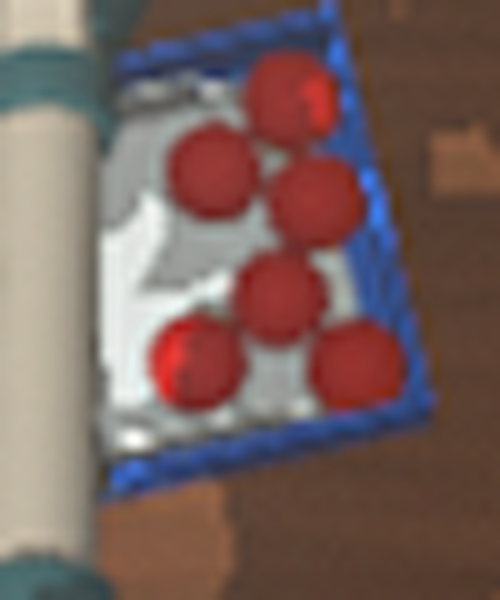

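View pics/s11b.png

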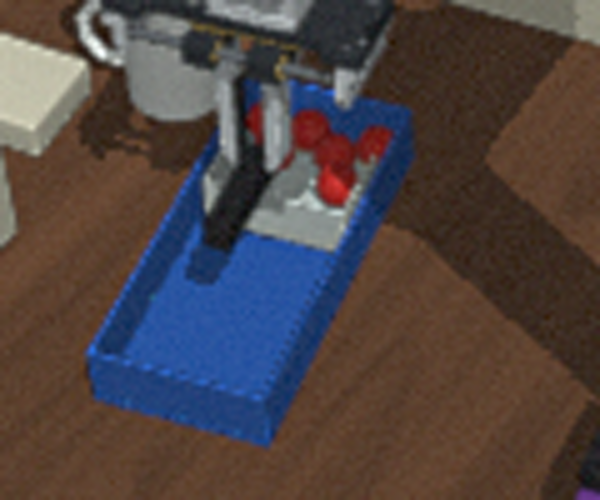

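Run:
```python
from sc import *
overlay('wrist',fn='w12',crop=(240,150,640,460))
for l,p in (((126,0,6),-0.02),((125,0,20),-0.14),((124,0,37),-0.3),((122,0,70),-0.3),((122,0,135),-0.3)):
    c_(BIN,l,-1.325,p,str((l,p)))
```

```text
scoop origin [613.7  53.7   7.1]
((126, 0, 6), -0.02) tcp[595.0, 125.0, 70.0] shift cm [0.47, -0.04, 0.76] rot [0.002, -0.074, -0.002] |rot| 0.07
((125, 0, 20), -0.14) tcp[594.0, 132.0, 69.0] shift cm [1.23, -0.04, 0.92] rot [0.001, -0.194, -0.002] |rot| 0.19
((124, 0, 37), -0.3) tcp[592.0, 139.0, 64.0] shift cm [1.92, -0.05, 1.4] rot [0.001, -0.354, -0.002] |rot| 0.35
((122, 0, 70), -0.3) tcp[591.0, 141.0, 97.0] shift cm [2.3, -0.04, -1.89] rot [0.001, -0.354, -0.002] |rot| 0.35
((122, 0, 135), -0.3) tcp[591.0, 141.0, 162.0] shift cm [2.65, -0.03, -8.38] rot [0.001, -0.354, -0.002] |rot| 0.35
```

View pics/w12.png

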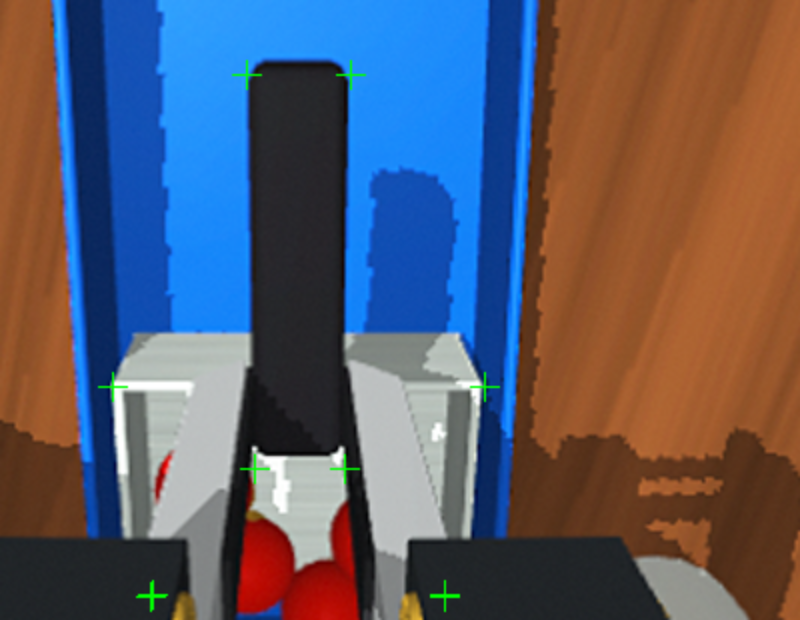

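```bash
python3 -m handwheel '[[[0.25,0,0.4],[0,-0.035,0],-1],[[0.5,0,0.75],[0,-0.074,0],-1],[[0.85,0,0.82],[0,-0.13,0],-1],[[1.23,0,0.9],[0,-0.19,0],-1],[[1.6,0,1.1],[0,-0.27,0],-1],[[1.95,0,1.35],[0,-0.354,0],-1],[[2,0,1.3],[0,-0.36,0],-1],[[2.1,0,0.6],[0,-0.36,0],-1],[[2.15,0,0],[0,-0.36,0],-1],[[2.15,0,0],[0,-0.36,0],-1]]'
python3 - <<'E'
from sc import *
show()
c=cam('top','t13'); im=cv2.resize(c['frame'][120:200,170:270],None,fx=6,fy=6,interpolation=cv2.INTER_CUBIC); cv2.imwrite('pics/t13b.png',im)
for l,p in (((122,0,70),-0.35),((122,0,135),-0.35)):
    c_(BIN,l,-1.325,p,str((l,p)))
E
```

```text
clock: 10.2
position: [592.8, 140.0, 79.5]
ee_rot: [0.12, 0.61, 0.778, -0.092]
contact_force: [-0.8, 1.2, -1.6]
width: 0.199
t 10.2 p [592.8 140.   79.5] R [[-0.228, 0.971, 0.075], [0.926, 0.24, -0.29], [-0.3, 0.003, -0.954]] F [-0.8  1.2 -1.6] w 0.199 j [ 0.32  0.42  1.58 -0.33  1.18  0.22]
((122, 0, 70), -0.35) tcp[591.0, 142.0, 90.0] shift cm [-0.11, -0.09, -1.14] rot [0.002, -0.046, -0.005] |rot| 0.05
((122, 0, 135), -0.35) tcp[591.0, 142.0, 155.0] shift cm [-2.06, -0.07, -7.35] rot [0.002, -0.046, -0.005] |rot| 0.05
```

View pics/t13b.png

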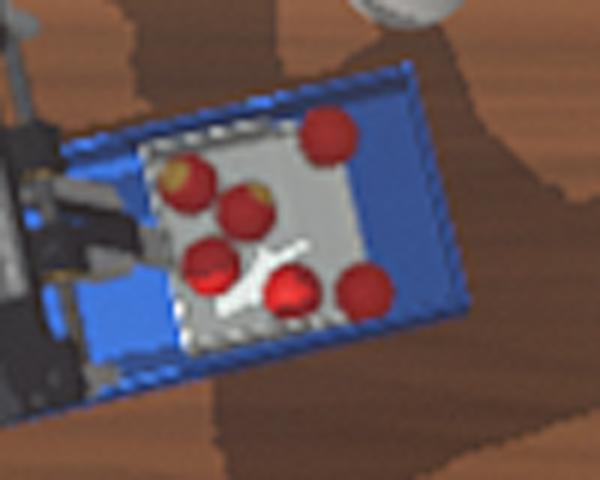

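```bash
python3 -m handwheel '[[[0,0,-0.2],[0,-0.05,0],-1],[[-0.1,0,-0.3],[0,-0.1,0],-1],[[0.3,0,-0.4],[0,-0.15,0],-1],[[0.3,0,-0.4],[0,-0.15,0],-1],[[0.3,0,-0.4],[0,-0.15,0],-1]]'
python3 - <<'E'
from sc import *
show()
c=cam('top','t14'); im=cv2.resize(c['frame'][120:200,170:270],None,fx=6,fy=6,interpolation=cv2.INTER_CUBIC); cv2.imwrite('pics/t14b.png',im)
c=cam('wrist','w14')
E
```

```text
clock: 10.75
position: [591.8, 144.1, 82.1]
ee_rot: [0.178, 0.601, 0.767, -0.137]
contact_force: [-0.3, 1.5, -2.0]
width: 0.201
t 10.75 p [591.8 144.1  82.1] R [[-0.214, 0.971, 0.108], [0.873, 0.24, -0.424], [-0.438, 0.003, -0.899]] F [-0.3  1.5 -2. ] w 0.201 j [ 0.42  0.46  1.57 -0.48  1.23  0.37]
```

View pics/t14b.png

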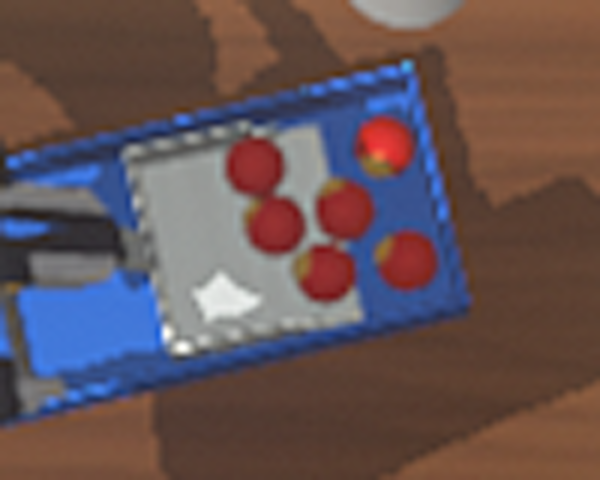

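View pics/w14.png

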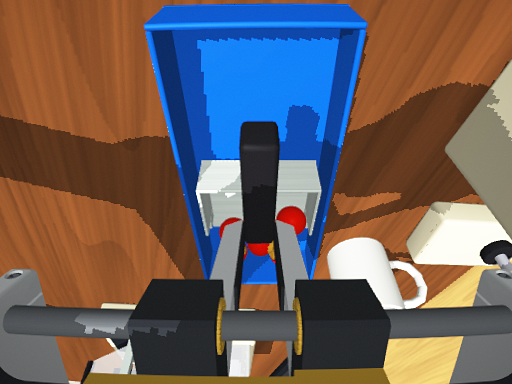

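Run:
```python
from sc import *
im=cv2.imread('pics/w14.png')[100:290,170:350]
cv2.imwrite('pics/w14b.png',cv2.resize(im,None,fx=3.2,fy=3.1,interpolation=cv2.INTER_CUBIC))
cam('side','s15'); im=cv2.imread('pics/s15.png')[160:270,170:290]; cv2.imwrite('pics/s15b.png',cv2.resize(im,None,fx=5,fy=5,interpolation=cv2.INTER_CUBIC))
```

```text
(no output)
```

View pics/w14b.png

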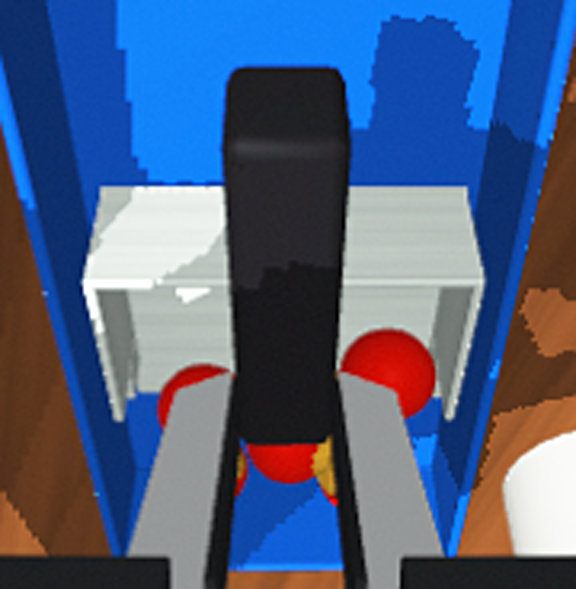

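View pics/s15b.png

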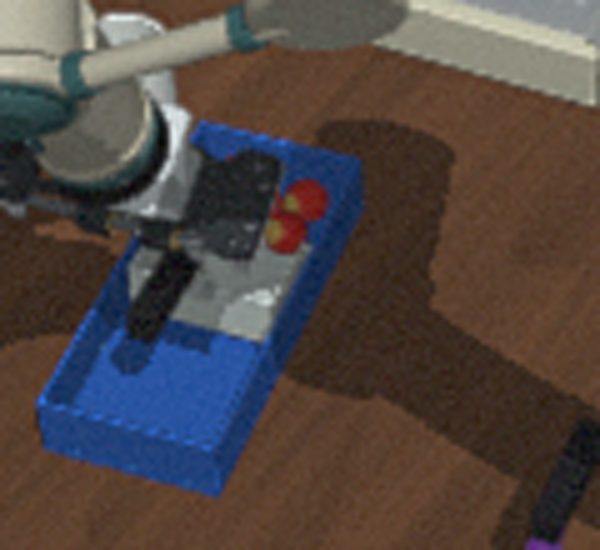

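```bash
cat > fitg.py <<'E'
from sc import *
from scipy.optimize import least_squares
def fitg(c,pts):
    s,p,Rt=cur(); P=np.array([a for a,_ in pts],float); U=np.array([b for _,b in pts],float)
    def pr(v):
        Rs=Rt*R.from_matrix(np.diag([-1,1,-1.]))*R.from_euler('y',v[2]); o=p+Rt.apply([0,v[3],-18.8])-Rs.apply([v[0],0,v[1]])
        return proj(c,o+Rs.apply(P)),o,Rs
    r=least_squares(lambda v:(pr(v)[0]-U).ravel(),[-72,85,0,0],x_scale=[10,10,.1,10],loss='soft_l1')
    q,o,Rs=pr(r.x); return r.x,(q-U).round(1),o,Rs
E
python3 - <<'E'
from fitg import *
c=cam('wrist')
f=lambda x,y:(170+x/3.2,100+y/3.1)
pts=[((-142,-10,97),f(228,145)),((-142,10,97),f(346,145)),((-57,-10,97),f(236,442)),((-57,10,97),f(335,442)),((-50,-53,39),f(85,284)),((-50,53,39),f(483,284)),((-50,-53,0),f(100,186)),((-50,53,0),f(468,186))]
# left in image may be +y or -y: test both
for sgn in (1,-1):
    v,res,o,Rs=fitg(c,[((a[0],sgn*a[1],a[2]),b) for a,b in pts]); print(sgn,v.round(3),res.tolist(),o.round(1),'nose pitch world',np.arcsin(-Rs.apply([1,0,0])[2]).round(3),'lip',(o+Rs.apply([50,0,0])).round(1))
show()
E
```

```text
1 [-68.548  92.475   0.511  -0.261] [[-2.4, -0.1], [1.2, -0.1], [1.0, 0.6], [-1.4, 0.6], [0.3, -1.4], [0.1, -1.4], [1.6, 0.4], [-1.3, 0.3]] [605.2  90.1   3.3] nose pitch world 0.057 lip [6.171e+02 4.160e+01 4.000e-01]
-1 [-5.74175289e+07  1.28106513e+08  1.68000000e-01  3.12749229e+05] [[18.1, 29.9], [-18.7, 29.9], [15.6, -65.9], [-15.3, -65.9], [62.8, -14.9], [-61.6, -14.9], [58.1, 16.7], [-56.9, 16.7]] [ 2.24961500e+07 -8.83243406e+07 -1.06774818e+08] nose pitch world -0.285 lip [ 2.24961614e+07 -8.83243872e+07 -1.06774804e+08]
t 10.95 p [592.  143.4  82.6] R [[-0.213, 0.971, 0.108], [0.873, 0.239, -0.425], [-0.438, 0.004, -0.899]] F [ 0.   0.4 -1.6] w 0.203 j [ 0.42  0.46  1.57 -0.48  1.23  0.37]
```

```bash
python3 -m handwheel '[[[0,0,0],[0,0,0],-0.2],[[0,0,0],[0,0,0],-0.2],[[0,0,0],[0,0,0],-0.2],[[0,0,0],[0,0,0],-0.2]]'
python3 - <<'E'
from fitg import *
show()
c=cam('wrist','w16'); im=c['frame'][100:290,170:350]; cv2.imwrite('pics/w16b.png',cv2.resize(im,None,fx=3.2,fy=3.1,interpolation=cv2.INTER_CUBIC))
E
```

```text
clock: 11.35
position: [592.2, 143.2, 82.9]
ee_rot: [0.178, 0.602, 0.766, -0.137]
contact_force: [-0.5, 0.1, -1.1]
width: 0.398
t 11.35 p [592.2 143.2  82.9] R [[-0.212, 0.971, 0.109], [0.873, 0.239, -0.425], [-0.439, 0.005, -0.899]] F [-0.5  0.1 -1.1] w 0.398 j [ 0.42  0.46  1.57 -0.48  1.23  0.37]
```

View pics/w16b.png

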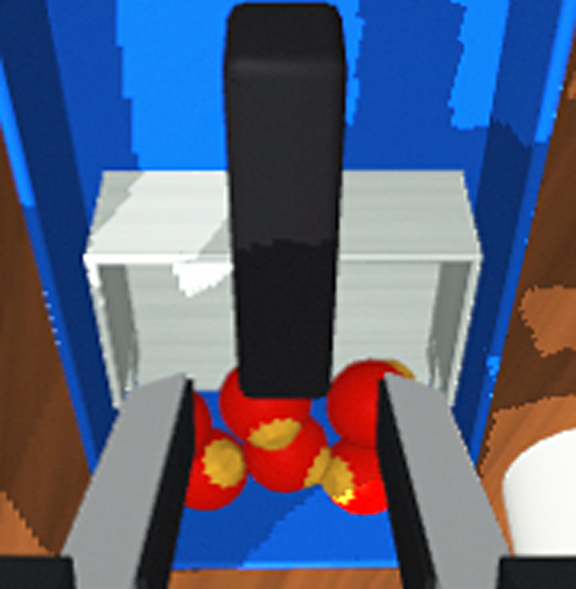

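Run:
```python
from fitg import *
c=cam('wrist')
f=lambda x,y:(170+x/3.2,100+y/3.1)
pts=[((-142,-10,97),f(228,62)),((-142,10,97),f(345,62)),((-57,-10,97),f(243,395)),((-57,10,97),f(330,395)),((-50,-53,39),f(87,259)),((-50,53,39),f(482,259)),((-50,-53,0),f(100,171)),((-50,53,0),f(465,171))]
v,res,o,Rs=fitg(c,pts); print(v.round(3),res.tolist(),o.round(1),'pitch',np.arcsin(-Rs.apply([1,0,0])[2]).round(3),'lip',(o+Rs.apply([50,0,0])).round(1))
nose=np.arctan2(*Rs.apply([1,0,0])[[1,0]]); print(nose, 'in bin',R.from_euler('z',-BIN[2]).apply(o-[BIN[0],BIN[1],0]).round(1))
o[2]=4
for tp in (-0.45,-0.6):
    g=o+R.from_euler('z',nose).apply([-66,0,86]); Rt=toolR(nose,tp); cmd(g+Rt.apply([0,0,18.8]),Rt,'tp%g'%tp)
```

```text
[-6.19430e+01  1.01081e+02  4.40000e-01 -1.80000e-02] [[-1.3, -0.1], [1.1, -0.1], [-0.9, 0.7], [0.4, 0.7], [0.8, -1.6], [-0.3, -1.6], [2.9, 0.4], [-1.2, 0.4]] [ 6.056e+02  8.990e+01 -6.000e-01] pitch -0.014 lip [6.175e+02 4.140e+01 1.000e-01]
-1.329963288213859 in bin [39.   1.3 -0.6]
tp-0.45 shift cm [0.67, 0.03, 0.75] rot [0.004, 0.004, -0.002] |rot| 0.01
tp-0.6 shift cm [0.39, 0.03, 0.73] rot [0.004, -0.146, -0.002] |rot| 0.15
```

```bash
python3 -m handwheel '[[[0.2,0,0.4],[0,-0.07,0],-0.2],[[0.39,0.03,0.73],[0.004,-0.146,0],-0.2],[[0.39,0.03,0.73],[0.004,-0.146,0],-0.2],[[0.39,0.03,0.73],[0.004,-0.146,0],-1],[[0.39,0.03,0.73],[0.004,-0.146,0],-1],[[0.39,0.03,0.73],[0.004,-0.146,0],-1],[[0.39,0.03,0.73],[0.004,-0.146,0],-1],[[0.39,0.03,0.73],[0.004,-0.146,0],-1]]'
python3 - <<'E'
from fitg import *
show()
s,p,Rt=cur(); g=p+Rt.apply([0,0,-18.8]); print('grasp',g.round(1), 'tool pitch',np.arcsin(-(-Rt.as_matrix()[2,0])).round(3))
c=cam('wrist','w17'); im=c['frame'][100:290,170:350]; cv2.imwrite('pics/w17b.png',cv2.resize(im,None,fx=3.2,fy=3.1,interpolation=cv2.INTER_CUBIC))
E
```

```text
clock: 12.25
position: [592.7, 143.2, 75.3]
ee_rot: [0.233, 0.591, 0.751, -0.182]
contact_force: [-0.3, 0.1, 1.4]
width: 0.208
t 12.25 p [592.7 143.2  75.3] R [[-0.194, 0.972, 0.135], [0.802, 0.236, -0.548], [-0.565, 0.002, -0.825]] F [-0.3  0.1  1.4] w 0.208 j [ 0.5   0.52  1.57 -0.61  1.28  0.51]
grasp [590.2 153.5  90.8] tool pitch -0.6
```

View pics/w17b.png

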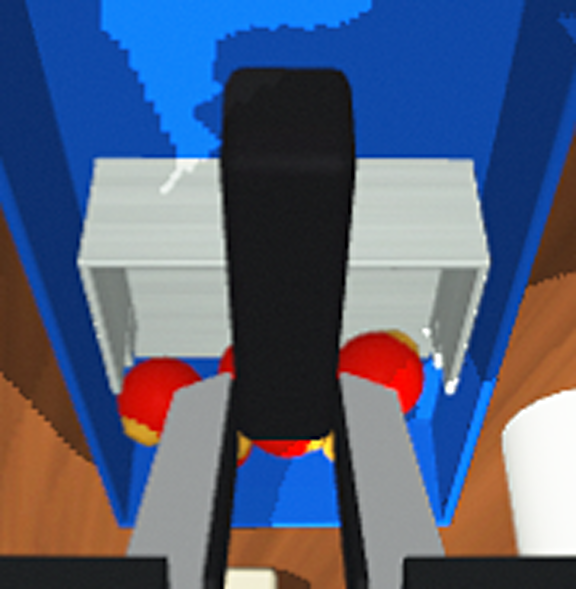

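```bash
cat > sd.py <<'E'
from fitg import *
GX,GZ,DP=-66.,86.8,0.6
def tcp2(frame,lip,nose,pitch):
    Rf=R.from_euler('z',frame[2]); L=Rf.apply([lip[0],lip[1],0])+[frame[0],frame[1],lip[2]]
    Rs=R.from_euler('z',nose)*R.from_euler('y',pitch); Rt=toolR(nose,pitch-DP)
    return L+Rs.apply([GX-50,0,GZ])+Rt.apply([0,0,18.8]),Rt
def c2(frame,lip,nose,pitch,label=''):
    p,Rt=tcp2(frame,lip,nose,pitch); cmd(p,Rt,label+str((lip,pitch))+' tcp%s'%p.round(0).tolist())
def scoop_now():
    s,p,Rt=cur(); Rs=Rt*R.from_matrix(np.diag([-1,1,-1.]))*R.from_euler('y',DP); o=p+Rt.apply([0,0,-18.8])-Rs.apply([GX,0,GZ]); return o,Rs
def inbin():
    o,Rs=scoop_now(); b=R.from_euler('z',-BIN[2]); l=o+Rs.apply([50,0,0]); print('lip in bin',b.apply(l-[BIN[0],BIN[1],0]).round(1),'nose',np.arctan2(*Rs.apply([1,0,0])[[1,0]]).round(3),'pitch',np.arcsin(-Rs.apply([1,0,0])[2]).round(3))
E
python3 - <<'E'
from sd import *
inbin()
for x,p in ((88,0.04),(110,.04),(127,0.04)): c2(BIN,(x,0.3,4.3),-1.327,p)
E
```

```text
lip in bin [89.5  1.2  4. ] nose -1.332 pitch -0.0
((88, 0.3, 4.3), 0.04) tcp[592.0, 142.0, 80.0] shift cm [-0.37, -0.13, -0.29] rot [-0.001, 0.04, -0.006] |rot| 0.04
((110, 0.3, 4.3), 0.04) tcp[597.0, 120.0, 80.0] shift cm [-2.19, -0.11, 0.95] rot [-0.001, 0.04, -0.006] |rot| 0.04
((127, 0.3, 4.3), 0.04) tcp[601.0, 104.0, 80.0] shift cm [-3.59, -0.1, 1.91] rot [-0.001, 0.04, -0.006] |rot| 0.04
```

```bash
python3 -m handwheel '[[[-0.2,-0.05,-0.15],[0,0.02,0],-1],[[-0.37,-0.1,-0.29],[0,0.04,0],-1],[[-0.8,-0.1,0.02],[0,0.04,-0.006],-1],[[-1.2,-0.1,0.29],[0,0.04,-0.006],-1],[[-1.6,-0.1,0.55],[0,0.04,-0.006],-1],[[-2,-0.1,0.82],[0,0.04,-0.006],-1],[[-2.4,-0.1,1.1],[0,0.04,-0.006],-1],[[-2.8,-0.1,1.37],[0,0.04,-0.006],-1],[[-3.2,-0.1,1.64],[0,0.04,-0.006],-1],[[-3.6,-0.1,1.91],[0,0.04,-0.006],-1],[[-3.6,-0.1,1.91],[0,0.04,-0.006],-1]]'
python3 - <<'E'
from sd import *
show(); inbin()
c=cam('top','t18'); im=cv2.resize(c['frame'][120:200,190:270],None,fx=7,fy=7,interpolation=cv2.INTER_CUBIC); cv2.imwrite('pics/t18b.png',im)
for l,p in (((124,.3,7),0.0),((124,.3,16),-0.1),((122,.3,30),-0.15),((122,.3,60),-0.15)): c2(BIN,l,-1.327,p)
E
```

```text
clock: 13.4
position: [601.5, 102.5, 79.8]
ee_rot: [0.218, 0.592, 0.757, -0.171]
contact_force: [0.7, 0.3, -2.2]
width: 0.208
t 13.4 p [601.5 102.5  79.8] R [[-0.205, 0.971, 0.127], [0.822, 0.241, -0.517], [-0.532, -0.002, -0.847]] F [ 0.7  0.3 -2.2] w 0.208 j [ 0.42  0.49  1.6  -0.59  1.23  0.43]
lip in bin [128.3   0.    4.4] nose -1.328 pitch 0.039
((124, 0.3, 7), 0.0) tcp[600.0, 109.0, 78.0] shift cm [0.66, 0.01, -0.26] rot [-0.002, -0.039, 0.001] |rot| 0.04
((124, 0.3, 16), -0.1) tcp[598.0, 116.0, 76.0] shift cm [1.32, 0.01, -0.45] rot [-0.002, -0.139, 0.001] |rot| 0.14
((122, 0.3, 30), -0.15) tcp[597.0, 121.0, 85.0] shift cm [1.29, 0.01, -1.42] rot [-0.002, -0.189, 0.001] |rot| 0.19
((122, 0.3, 60), -0.15) tcp[597.0, 121.0, 115.0] shift cm [-0.31, 0.0, -3.96] rot [-0.002, -0.189, 0.001] |rot| 0.19
```

View pics/t18b.png

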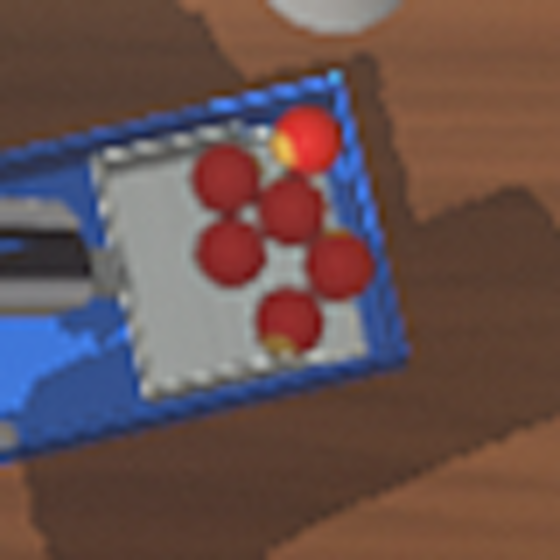

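```bash
python3 -m handwheel '[[[0.3,0,-0.15],[0,-0.02,0],-1],[[0.66,0,-0.26],[0,-0.039,0],-1],[[0.9,0,-0.33],[0,-0.075,0],-1],[[1.15,0,-0.4],[0,-0.11,0],-1],[[1.32,0,-0.45],[0,-0.14,0],-1],[[1.35,0,-0.7],[0,-0.165,0],-1],[[1.34,0,-1.05],[0,-0.185,0],-1],[[1.29,0,-1.42],[0,-0.19,0],-1],[[1.29,0,-1.42],[0,-0.19,0],-1],[[1.29,0,-1.42],[0,-0.19,0],-1]]'
python3 - <<'E'
from sd import *
show(); inbin()
c=cam('top','t19'); im=cv2.resize(c['frame'][120:200,190:270],None,fx=5,fy=5,interpolation=cv2.INTER_CUBIC)
c=cam('wrist','w19'); i2=cv2.resize(c['frame'][80:300,160:360],(364,400),interpolation=cv2.INTER_CUBIC)
cv2.imwrite('pics/x19.png',np.hstack([im,i2]))
for l,p in (((122,.3,60),-0.15),((122,.3,140),-0.15)): c2(BIN,l,-1.327,p)
E
```

```text
clock: 14.45
position: [597.1, 120.8, 85.0]
ee_rot: [0.288, 0.573, 0.733, -0.226]
contact_force: [-0.1, 1.1, -1.5]
width: 0.203
t 14.45 p [597.1 120.8  85. ] R [[-0.177, 0.971, 0.163], [0.71, 0.241, -0.662], [-0.682, -0.001, -0.731]] F [-0.1  1.1 -1.5] w 0.203 j [ 0.54  0.56  1.58 -0.73  1.34  0.6 ]
lip in bin [121.8   0.3  30.3] nose -1.327 pitch -0.15
((122, 0.3, 60), -0.15) tcp[597.0, 121.0, 115.0] shift cm [-2.02, -0.01, -2.18] rot [-0.001, 0.001, 0.0] |rot| 0.0
((122, 0.3, 140), -0.15) tcp[597.0, 121.0, 195.0] shift cm [-7.47, -0.02, -8.03] rot [-0.001, 0.001, 0.0] |rot| 0.0
```

View pics/x19.png

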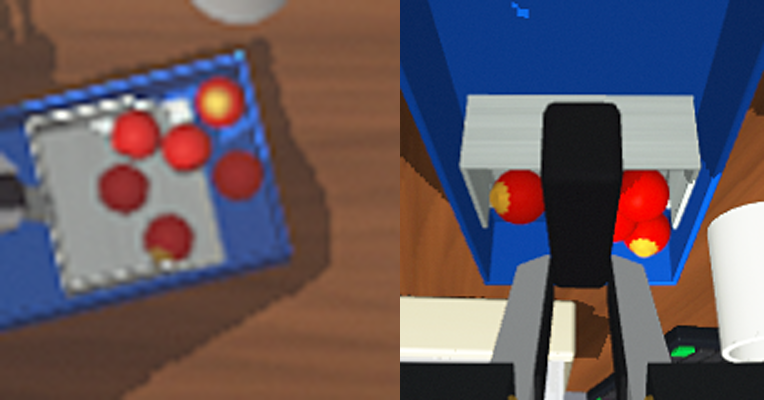

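Run:
```python
from sd import *
c=cam('wrist','w20')
f=lambda x,y:(160+(x-400)/1.82,80+y/1.818)
pts=[((-142,-10,73),f(548,103)),((-142,10,73),f(618,103)),((-57,-10,97),f(555,284)),((-57,10,97),f(608,284)),((-50,-53,39),f(460,168)),((-50,53,39),f(700,168)),((-50,-53,0),f(468,95)),((-50,53,0),f(695,95))]
v,res,o,Rs=fitg(c,pts); print(v.round(3),res.tolist(),o.round(1),'pitch',np.arcsin(-Rs.apply([1,0,0])[2]).round(3),'lip',(o+Rs.apply([50,0,0])).round(1))
c=cam('side','s20'); cv2.imwrite('pics/s20b.png',cv2.resize(c['frame'][160:260,180:300],None,fx=5,fy=5,interpolation=cv2.INTER_CUBIC))
```

```text
[-65.595  93.455   0.812   0.195] [[-1.9, -0.1], [0.9, -0.1], [0.3, 1.2], [-0.4, 1.2], [1.4, -1.4], [-0.2, -1.4], [1.4, 0.1], [-2.0, 0.1]] [608.5  74.9   1.4] pitch 0.062 lip [620.5  26.5  -1.6]
```

View pics/s20b.png

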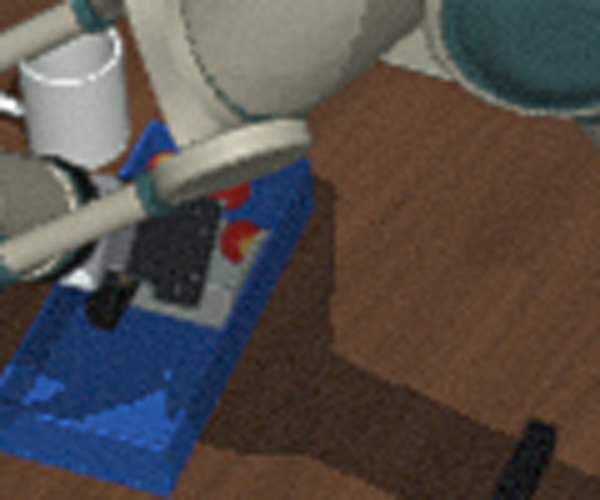

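Run:
```python
from sd import *
im=cv2.imread('pics/w1.png')[210:330,80:250]; a=cv2.resize(im,None,fx=4.4,fy=4.4,interpolation=cv2.INTER_CUBIC)
cv2.imwrite('pics/f1.png',a)
im=cv2.imread('pics/s11.png')[160:230,170:290]; cv2.imwrite('pics/f2.png',cv2.resize(im,None,fx=6,fy=6,interpolation=cv2.INTER_CUBIC))
```

```text
(no output)
```

View pics/f1.png

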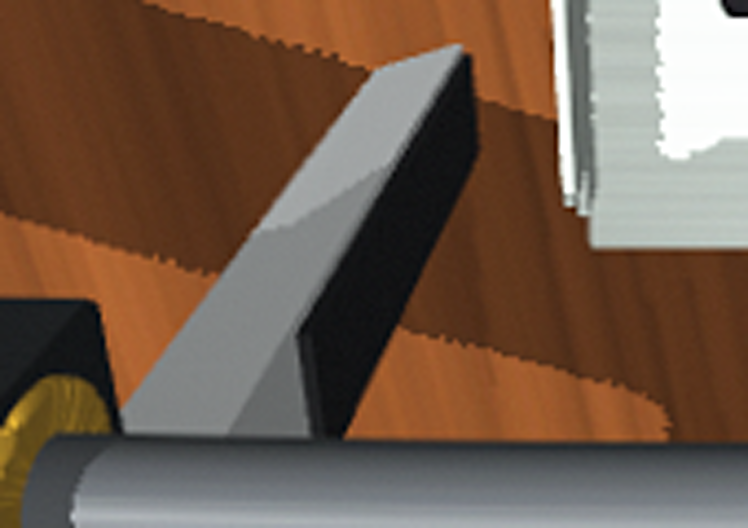

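View pics/f2.png

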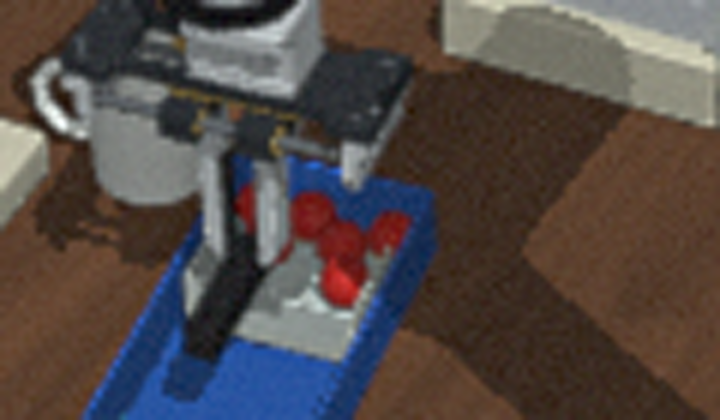

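Run:
```python
from sd import *
c=cam('wrist'); s,p,Rt=cur()
for y in (47,-47):
  for z in (0,-10,-19,-30,-37.6,-45,-55,-65):
    print(y,z,[proj(c,p+Rt.apply([x,y,z])).round(1).tolist()[0] for x in (8,-8)])
```

```text
47 0 [[323.1, 207.8], [321.8, 227.7]]
47 -10 [[326.1, 212.8], [324.6, 233.5]]
47 -19 [[328.9, 217.6], [327.3, 239.1]]
47 -30 [[332.8, 224.2], [330.9, 246.6]]
47 -37.6 [[335.7, 229.1], [333.7, 252.2]]
47 -45 [[338.7, 234.3], [336.5, 258.2]]
47 -55 [[343.2, 242.1], [340.8, 267.0]]
47 -65 [[348.3, 250.7], [345.5, 276.8]]
-47 0 [[195.6, 207.9], [197.0, 227.8]]
-47 -10 [[192.7, 212.9], [194.2, 233.5]]
-47 -19 [[189.9, 217.7], [191.6, 239.2]]
-47 -30 [[186.2, 224.3], [188.0, 246.7]]
-47 -37.6 [[183.3, 229.2], [185.3, 252.3]]
-47 -45 [[180.3, 234.4], [182.5, 258.3]]
-47 -55 [[175.9, 242.2], [178.3, 267.1]]
-47 -65 [[171.0, 250.8], [173.7, 276.9]]
```

Run:
```python
from sd import *
c=cam('wrist','w21'); s,p,Rt=cur(); print(s['width'])
for y in (-10,-22):
  for z in (0,-10,-19,-30,-37.6,-50,-65,-80):
    print(y,z,[proj(c,p+Rt.apply([x,y,z])).round(1).tolist()[0] for x in (8,)])
o=p; Rs=Rt
print('cam in tool', Rt.inv().apply(ray(c,(256,192))[0]-p).round(1), Rt.inv().apply(ray(c,(256,192))[1]).round(2))
im=c['frame'][190:300,190:330]; cv2.imwrite('pics/f3.png',cv2.resize(im,None,fx=5,fy=5,interpolation=cv2.INTER_CUBIC))
```

```text
0.20260044799213558
-10 0 [[245.8, 207.9]]
-10 -10 [[245.2, 212.9]]
-10 -19 [[244.6, 217.8]]
-10 -30 [[243.8, 224.4]]
-10 -37.6 [[243.2, 229.4]]
-10 -50 [[242.2, 238.4]]
-10 -65 [[240.7, 251.1]]
-10 -80 [[238.9, 266.4]]
-22 0 [[229.4, 207.9]]
-22 -10 [[228.1, 212.9]]
-22 -19 [[226.8, 217.8]]
-22 -30 [[225.0, 224.4]]
-22 -37.6 [[223.7, 229.3]]
-22 -50 [[221.3, 238.4]]
-22 -65 [[217.9, 251.1]]
-22 -80 [[213.9, 266.3]]
cam in tool [  84.8   -0.4 -205.3] [-0.3  -0.01  0.95]
```

View pics/f3.png

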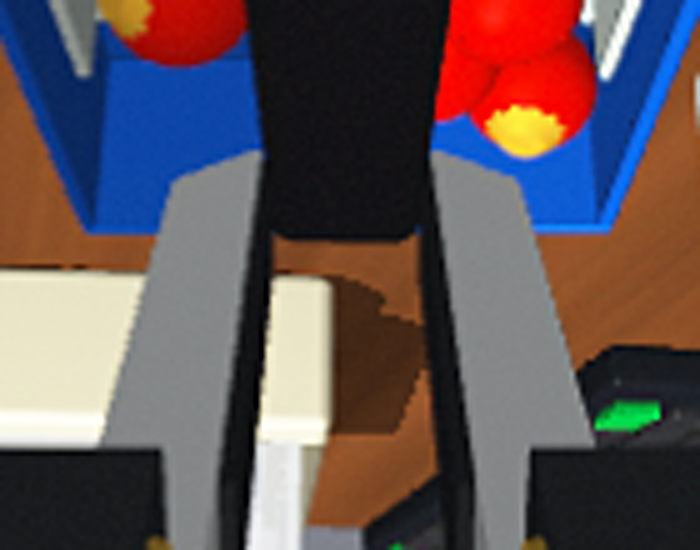

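Run:
```python
from sd import *
c=cam('side')
im=cv2.imread('pics/s11.png')
Rt=toolR(-1.325,0.054); p=np.array([597.1,119.9,77.2])
k=8; x0,y0=190,165
a=cv2.resize(im[y0:y0+70,x0:x0+90],None,fx=k,fy=k,interpolation=cv2.INTER_CUBIC)
for z,col in ((0,(0,255,255)),(-23,(0,255,0)),(-45,(255,0,255))):
    for y in (-22,-10,10,22):
        for x in (8,):
            u=proj(c,p+Rt.apply([x,y,z]))[0]; cv2.drawMarker(a,(int((u[0]-x0+.5)*k),int((u[1]-y0+.5)*k)),col,cv2.MARKER_CROSS,12,1)
cv2.imwrite('pics/f4.png',a)
```

```text
(no output)
```

View pics/f4.png

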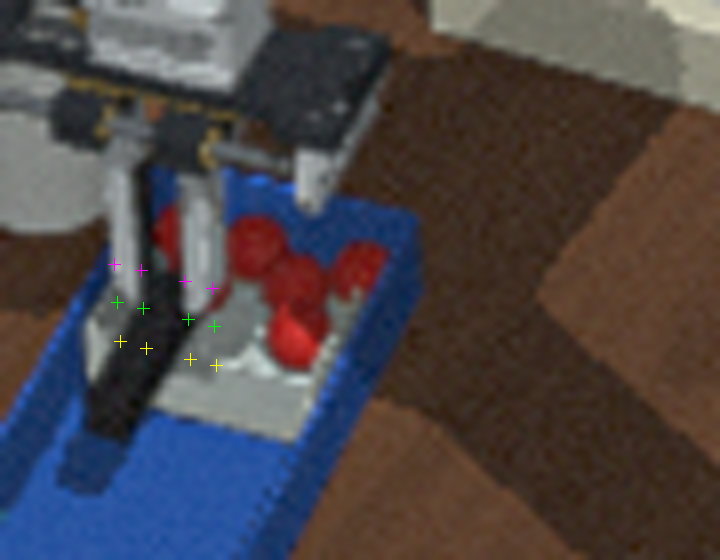

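The overlay shows that the real fingertips end about 25 mm short of the reported TCP. My grasps only held the top few mm of the bar, which explains why the scoop slipped. I'll re-grasp deeper.

```bash
python3 -m handwheel '[[[0,0,0],[0,0,0],-0.2],[[0,0,0],[0,0,0],-0.2],[[0,0,0],[0,0,0],-0.2],[[0,0,0],[0,0,0],-0.2]]'
python3 - <<'E'
from sd import *
show()
o=np.array([608.5,74.9,4.]); nose=-1.327
for tp in (-0.3,):
    for tz in (30,50):
        g=o+R.from_euler('z',nose).apply([-70,0,85]); Rt=toolR(nose,tp); cmd(g+Rt.apply([0,0,tz]),Rt,'tp%g tz%g'%(tp,tz))
c=cam('wrist','w22'); cv2.imwrite('pics/w22b.png',cv2.resize(c['frame'][60:300,150:370],None,fx=2.5,fy=2.5,interpolation=cv2.INTER_CUBIC))
E
```

```text
clock: 15.2
position: [597.2, 120.3, 85.3]
ee_rot: [0.289, 0.573, 0.733, -0.227]
contact_force: [-0.2, -0.3, -0.5]
width: 0.399
t 15.2 p [597.2 120.3  85.3] R [[-0.177, 0.971, 0.163], [0.709, 0.241, -0.663], [-0.683, -0.001, -0.731]] F [-0.2 -0.3 -0.5] w 0.399 j [ 0.54  0.56  1.58 -0.73  1.34  0.6 ]
tp-0.3 tz30 shift cm [2.75, 0.0, 0.84] rot [-0.001, 0.452, -0.0] |rot| 0.45
tp-0.3 tz50 shift cm [3.63, 0.0, 2.64] rot [-0.001, 0.452, -0.0] |rot| 0.45
```

View pics/w22b.png

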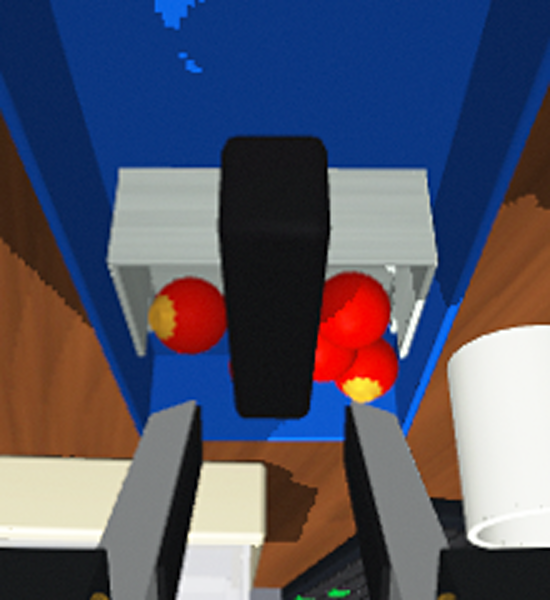

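Run:
```python
from sd import *
c=cam('wrist')
f=lambda x,y:(150+x/2.5,60+y/2.5)
pts=[((-142,-10,97),f(221,232)),((-142,10,97),f(326,232)),((-57,-10,97),f(236,415)),((-57,10,97),f(310,415)),((-50,-53,39),f(108,265)),((-50,53,39),f(437,265)),((-50,-53,0),f(118,170)),((-50,53,0),f(428,170))]
v,res,o,Rs=fitg(c,pts); nose=np.arctan2(*Rs.apply([1,0,0])[[1,0]]); print(v.round(3),res.tolist(),o.round(1),'pitch',np.arcsin(-Rs.apply([1,0,0])[2]).round(3),nose)
o[2]=4
for tz in (30,50):
    g=o+R.from_euler('z',nose).apply([-70,0,85]); Rt=toolR(nose,-0.3); cmd(g+Rt.apply([0,0,tz]),Rt,'tz%g'%tz)
```

```text
[-59.53   98.856   0.749  -0.138] [[-1.4, -0.1], [1.4, -0.1], [0.4, 1.4], [-0.4, 1.3], [0.8, -1.5], [-0.6, -1.6], [1.7, 0.1], [-2.1, 0.1]] [6.082e+02 7.470e+01 1.000e-01] pitch -0.003 -1.3278022166684842
tz30 shift cm [2.72, -0.02, 0.84] rot [-0.001, 0.451, 0.001] |rot| 0.45
tz50 shift cm [3.6, -0.02, 2.64] rot [-0.001, 0.451, 0.001] |rot| 0.45
```

```bash
python3 -m handwheel '[[[0.9,0,0.3],[0,0.15,0],-0.2],[[1.8,0,0.6],[0,0.3,0],-0.2],[[2.7,0,0.84],[0,0.45,0],-0.2],[[3.15,0,1.7],[0,0.45,0],-0.2],[[3.6,0,2.64],[0,0.45,0],-0.2],[[3.6,0,2.64],[0,0.45,0],-0.2],[[3.6,0,2.64],[0,0.45,0],-1],[[3.6,0,2.64],[0,0.45,0],-1],[[3.6,0,2.64],[0,0.45,0],-1],[[3.6,0,2.64],[0,0.45,0],-1],[[3.6,0,2.64],[0,0.45,0],-1]]'
python3 - <<'E'
from sd import *
show()
c=cam('wrist','w23'); cv2.imwrite('pics/w23b.png',cv2.resize(c['frame'][60:300,150:370],None,fx=2.5,fy=2.5,interpolation=cv2.INTER_CUBIC))
E
```

```text
clock: 16.4
position: [594.9, 129.2, 41.1]
ee_rot: [0.118, 0.609, 0.779, -0.093]
contact_force: [-0.6, 0.5, -2.4]
width: 0.209
t 16.4 p [594.9 129.2  41.1] R [[-0.231, 0.971, 0.07], [0.927, 0.241, -0.288], [-0.296, -0.001, -0.955]] F [-0.6  0.5 -2.4] w 0.209 j [ 0.3   0.46  1.63 -0.34  1.09  0.22]
```

View pics/w23b.png

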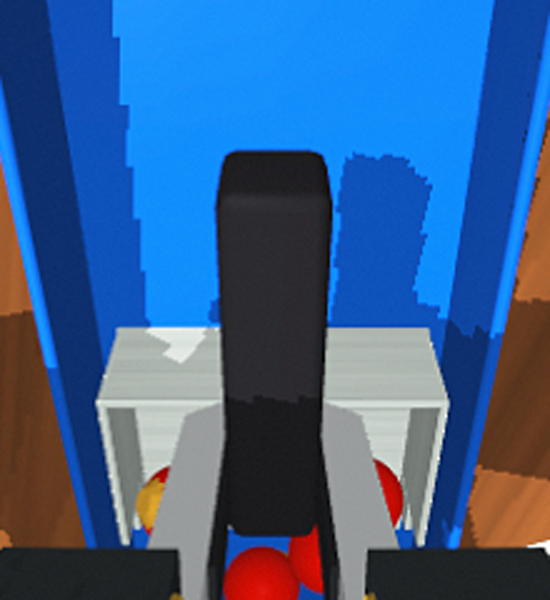

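```bash
sed -i 's/^GX.*/GX,GZ,DP,TZ=-70.,85.,0.3,50./; s/\[0,0,18.8\])/[0,0,TZ])/; s/\[0,0,-18.8\])-Rs/[0,0,-TZ])-Rs/' sd.py
python3 - <<'E'
from sd import *
inbin()
for l,p in (((108,.3,4.3),0.03),((128,.3,4.3),.03),((128,.3,6),.0),((126,.3,17),-.1),((124,.3,35),-.2),((122,.3,60),-.25)): c2(BIN,l,-1.327,p)
c=cam('top','t24'); cv2.imwrite('pics/t24b.png',cv2.resize(c['frame'][120:200,190:270],None,fx=6,fy=6,interpolation=cv2.INTER_CUBIC))
E
```

```text
lip in bin [103.8   0.2   3.9] nose -1.328 pitch -0.001
((108, 0.3, 4.3), 0.03) tcp[596.0, 124.0, 45.0] shift cm [-0.63, -0.0, -0.18] rot [-0.001, 0.031, -0.0] |rot| 0.03
((128, 0.3, 4.3), 0.03) tcp[601.0, 104.0, 45.0] shift cm [-2.54, 0.0, 0.41] rot [-0.001, 0.031, -0.0] |rot| 0.03
((128, 0.3, 6), 0.0) tcp[601.0, 105.0, 43.0] shift cm [-2.38, 0.0, 0.51] rot [-0.001, 0.001, -0.0] |rot| 0.0
((126, 0.3, 17), -0.1) tcp[600.0, 110.0, 44.0] shift cm [-1.9, 0.0, 0.33] rot [-0.001, -0.099, -0.0] |rot| 0.1
((124, 0.3, 35), -0.2) tcp[599.0, 114.0, 51.0] shift cm [-1.71, 0.0, -0.47] rot [-0.001, -0.199, 0.0] |rot| 0.2
((122, 0.3, 60), -0.25) tcp[598.0, 117.0, 70.0] shift cm [-2.04, -0.0, -2.4] rot [-0.001, -0.249, 0.0] |rot| 0.25
```

View pics/t24b.png

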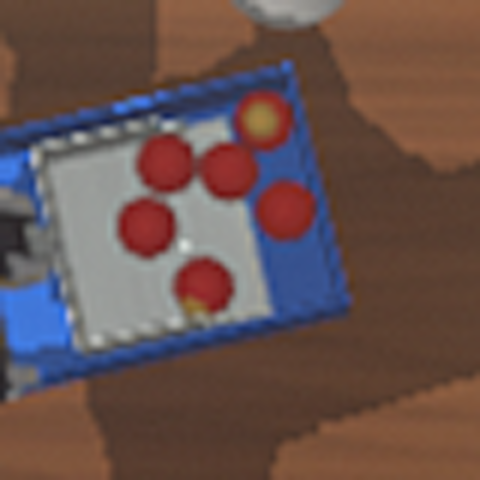

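Run:
```python
from sd import *
for l,p in (((104,.2,16),-.1),((103,.2,32),-.2),((102,.2,60),-.25),((102,.2,80),-.25)): c2(BIN,l,-1.328,p)
```

```text
((104, 0.2, 16), -0.1) tcp[594.0, 132.0, 43.0] shift cm [0.25, 0.0, -0.23] rot [-0.001, -0.099, 0.001] |rot| 0.1
((103, 0.2, 32), -0.2) tcp[593.0, 135.0, 48.0] shift cm [0.4, 0.0, -0.81] rot [-0.001, -0.199, 0.001] |rot| 0.2
((102, 0.2, 60), -0.25) tcp[593.0, 136.0, 70.0] shift cm [-0.11, -0.0, -3.0] rot [-0.001, -0.249, 0.001] |rot| 0.25
((102, 0.2, 80), -0.25) tcp[593.0, 136.0, 90.0] shift cm [-0.7, -0.0, -4.91] rot [-0.001, -0.249, 0.001] |rot| 0.25
```

```bash
python3 -m handwheel '[[[0.1,0,-0.15],[0,-0.03,0],-1],[[0.18,0,-0.2],[0,-0.065,0],-1],[[0.25,0,-0.25],[0,-0.1,0],-1],[[0.33,0,-0.5],[0,-0.15,0],-1],[[0.4,0,-0.85],[0,-0.2,0],-1],[[0.3,0,-1.4],[0,-0.23,0],-1],[[0.1,0,-2.2],[0,-0.25,0],-1],[[-0.11,0,-3],[0,-0.25,0],-1],[[-0.11,0,-3],[0,-0.25,0],-1]]'
python3 - <<'E'
from sd import *
show(); inbin()
c=cam('top','t25'); im=cv2.resize(c['frame'][120:200,190:270],None,fx=5,fy=5,interpolation=cv2.INTER_CUBIC)
c=cam('wrist','w25'); i2=cv2.resize(c['frame'][60:300,150:370],(367,400),interpolation=cv2.INTER_CUBIC)
cv2.imwrite('pics/x25.png',np.hstack([im,i2]))
E
```

```text
clock: 17.4
position: [594.3, 136.7, 71.8]
ee_rot: [0.215, 0.593, 0.758, -0.167]
contact_force: [0.9, -0.3, -3.3]
width: 0.208
t 17.4 p [594.3 136.7  71.8] R [[-0.204, 0.971, 0.127], [0.828, 0.241, -0.507], [-0.523, 0.002, -0.852]] F [ 0.9 -0.3 -3.3] w 0.208 j [ 0.46  0.5   1.58 -0.57  1.24  0.46]
lip in bin [102.1   1.5  61.8] nose -1.328 pitch -0.25
```

View pics/x25.png

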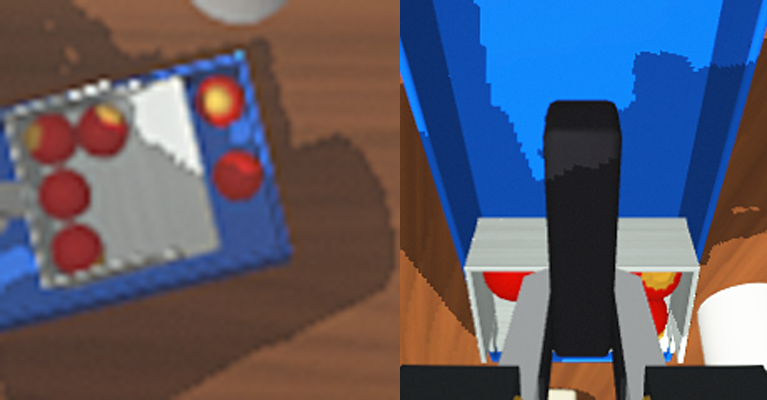

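```bash
python3 -m handwheel '[[[-0.4,0,-0.6],[0,0,0],-1],[[-1.2,0,-1.9],[0,0,0],-1],[[-2.2,0,-3.6],[0,0,0],-1],[[-3.3,0,-5.4],[0,0,0],-1],[[-4.4,0,-7.2],[0,0,0],-1],[[-5.4,0,-8.8],[0,0,0],-1],[[-6.1,0,-9.9],[0,0,0],-1],[[-6.4,0,-10.4],[0,0,0],-1],[[-6.4,0,-10.4],[0,0,0],-1]]'
python3 - <<'E'
from sd import *
show(); inbin()
c=cam('top','t26'); im=cv2.resize(c['frame'][120:200,190:270],None,fx=5,fy=5,interpolation=cv2.INTER_CUBIC)
c=cam('wrist','w26'); i2=cv2.resize(c['frame'][60:300,150:370],(367,400),interpolation=cv2.INTER_CUBIC)
cv2.imwrite('pics/x26.png',np.hstack([im,i2]))
s,p,Rt=cur()
p1,R1=tcp2(BAL,(-10,0,185),0.159,-0.25)
p0=p; yaw0=-1.328
for k in (0,.25,.5,.75,1):
    nose=yaw0+(0.159-yaw0)*k; Rt=toolR(nose,-0.55); cmd(p0+(p1-p0)*k,Rt,'k%g'%k)
print(p1)
E
```

```text
clock: 18.4
position: [593.8, 136.1, 193.9]
ee_rot: [0.214, 0.594, 0.758, -0.167]
contact_force: [-0.7, 0.3, -3.6]
width: 0.207
t 18.4 p [593.8 136.1 193.9] R [[-0.204, 0.971, 0.127], [0.828, 0.24, -0.507], [-0.522, 0.002, -0.853]] F [-0.7  0.3 -3.6] w 0.207 j [ 0.46  0.4   1.43 -0.54  1.46  0.32]
lip in bin [102.5   0.8 183.8] nose -1.329 pitch -0.25
k0 shift cm [0.0, 0.0, 0.0] rot [-0.001, -0.0, 0.0] |rot| 0.0
k0.25 shift cm [-8.43, -6.17, 5.09] rot [-0.196, -0.0, -0.317] |rot| 0.37
k0.5 shift cm [-16.86, -12.33, 10.18] rot [-0.39, -0.001, -0.634] |rot| 0.74
k0.75 shift cm [-25.3, -18.5, 15.27] rot [-0.584, -0.001, -0.951] |rot| 1.12
k1 shift cm [-33.73, -24.67, 20.37] rot [-0.778, -0.001, -1.268] |rot| 1.49
[ 448.0638898  -305.78407888  195.04285463]
```

View pics/x26.png

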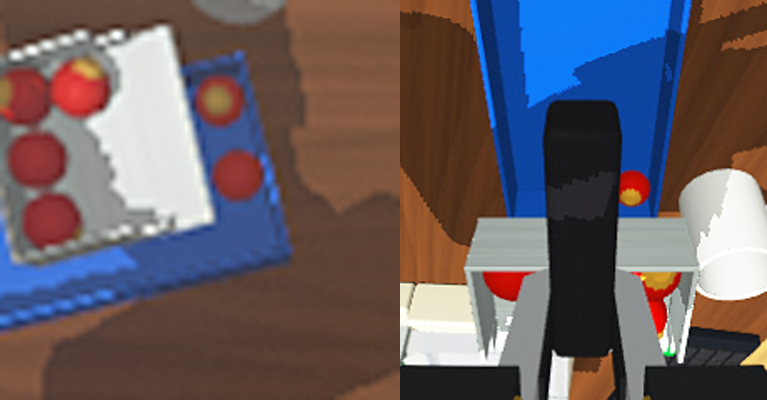

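```bash
python3 -m handwheel '[[[-0.34,-0.25,0.2],[-0.008,0,-0.013],-1],[[-1,-0.74,0.61],[-0.023,0,-0.038],-1],[[-2,-1.5,1.2],[-0.047,0,-0.076],-1],[[-3.4,-2.5,2],[-0.078,0,-0.127],-1],[[-4.9,-3.6,3],[-0.113,0,-0.184],-1],[[-6.4,-4.7,3.9],[-0.148,0,-0.241],-1],[[-7.9,-5.8,4.8],[-0.183,0,-0.298],-1],[[-9.4,-6.9,5.7],[-0.218,0,-0.355],-1],[[-11,-8,6.6],[-0.253,0,-0.412],-1],[[-12.5,-9.1,7.5],[-0.288,0,-0.469],-1],[[-14,-10.2,8.5],[-0.323,0,-0.526],-1],[[-15.5,-11.3,9.4],[-0.358,0,-0.583],-1]]'
python3 - <<'E'
from sd import *
show()
s,p,Rt=cur(); o,Rs=scoop_now(); n0=np.arctan2(*Rs.apply([1,0,0])[[1,0]]); print('nose',n0,'pitch',np.arcsin(-Rs.apply([1,0,0])[2]))
p1,R1=tcp2(BAL,(-10,0,185),0.159,-0.25); cmd(p1,R1,'end')
c=cam('top','t27'); cv2.imwrite('pics/t27b.png',cv2.resize(c['frame'][100:260,190:400],None,fx=3,fy=3,interpolation=cv2.INTER_CUBIC))
E
```

```text
clock: 19.7
position: [523.8, -68.3, 191.3]
ee_rot: [0.255, 0.303, 0.914, -0.087]
contact_force: [-0.1, 0.4, -4.6]
width: 0.211
t 19.7 p [523.8 -68.3 191.3] R [[-0.686, 0.598, 0.414], [0.509, 0.801, -0.314], [-0.52, -0.005, -0.854]] F [-0.1  0.4 -4.6] w 0.211 j [-0.02 -0.02  1.99 -0.46  0.77 -0.69]
nose -0.6398223450441745 pitch -0.24635209031272798
end shift cm [-7.08, -23.56, 4.01] rot [-0.421, -0.006, -0.68] |rot| 0.8
```

View pics/t27b.png

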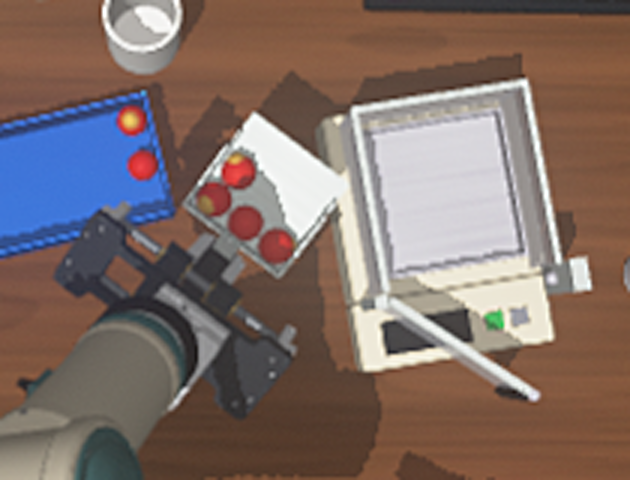

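```bash
python3 -m handwheel '[[[-0.35,-1.2,0.2],[-0.021,0,-0.034],-1],[[-0.9,-3,0.5],[-0.055,0,-0.088],-1],[[-1.6,-5.2,0.9],[-0.093,0,-0.15],-1],[[-2.3,-7.5,1.3],[-0.135,0,-0.218],-1],[[-3,-9.9,1.7],[-0.177,0,-0.286],-1],[[-3.7,-12.3,2.1],[-0.22,0,-0.354],-1],[[-4.4,-14.6,2.5],[-0.261,0,-0.422],-1],[[-5.1,-17,2.9],[-0.303,0,-0.49],-1],[[-5.8,-19.3,3.3],[-0.345,-0.003,-0.558],-1],[[-6.4,-21.2,3.6],[-0.38,-0.005,-0.614],-1],[[-6.8,-22.7,3.85],[-0.405,-0.006,-0.655],-1],[[-7.08,-23.5,4],[-0.421,-0.006,-0.68],-1]]'
python3 - <<'E'
from sd import *
show()
o,Rs=scoop_now(); b=R.from_euler('z',-BAL[2]); print('lip in bal',b.apply(o+Rs.apply([50,0,0])-[BAL[0],BAL[1],0]).round(1),'nose',np.arctan2(*Rs.apply([1,0,0])[[1,0]]).round(3),'pitch',np.arcsin(-Rs.apply([1,0,0])[2]).round(3))
c=cam('top','t28'); cv2.imwrite('pics/t28b.png',cv2.resize(c['frame'][100:260,270:430],None,fx=3.5,fy=3.5,interpolation=cv2.INTER_CUBIC))
for l,p in (((-10,0,160),-.12),((-10,0,140),0.),((-12,0,127),.12),((-14,0,115),.24),((-15,0,105),.36),((-16,0,100),.48),((-17,0,97),.6),((-18,0,96),.72)): c2(BAL,l,0.159,p)
E
```

```text
clock: 20.95
position: [495.3, -270.7, 226.1]
ee_rot: [0.225, -0.039, 0.973, 0.001]
contact_force: [0.3, 0.8, -3.8]
width: 0.209
t 20.95 p [ 495.3 -270.7  226.1] R [[-0.895, -0.077, 0.439], [-0.076, 0.997, 0.02], [-0.439, -0.015, -0.898]] F [ 0.3  0.8 -3.8] w 0.209 j [-0.9   0.03  1.79  0.42  1.07 -2.7 ]
lip in bal [ 40.3  17.8 205.5] nose 0.079 pitch -0.154
((-10, 0, 160), -0.12) tcp[450.0, -305.0, 184.0] shift cm [6.31, -3.19, 1.69] rot [-0.047, 0.036, -0.067] |rot| 0.09
((-10, 0, 140), 0.0) tcp[454.0, -305.0, 177.0] shift cm [6.29, -3.15, 2.49] rot [-0.043, 0.156, -0.069] |rot| 0.18
((-12, 0, 127), 0.12) tcp[457.0, -304.0, 177.0] shift cm [6.04, -3.12, 2.69] rot [-0.039, 0.276, -0.072] |rot| 0.29
((-14, 0, 115), 0.24) tcp[462.0, -304.0, 176.0] shift cm [5.64, -3.09, 2.93] rot [-0.034, 0.396, -0.074] |rot| 0.4
((-15, 0, 105), 0.36) tcp[469.0, -302.0, 177.0] shift cm [4.98, -3.03, 3.17] rot [-0.03, 0.516, -0.077] |rot| 0.52
((-16, 0, 100), 0.48) tcp[477.0, -301.0, 182.0] shift cm [4.03, -2.97, 3.11] rot [-0.025, 0.636, -0.079] |rot| 0.64
((-17, 0, 97), 0.6) tcp[486.0, -300.0, 187.0] shift cm [2.96, -2.91, 3.02] rot [-0.021, 0.756, -0.081] |rot| 0.76
((-18, 0, 96), 0.72) tcp[496.0, -298.0, 193.0] shift cm [1.76, -2.83, 2.91] rot [-0.016, 0.876, -0.083] |rot| 0.88
```

View pics/t28b.png

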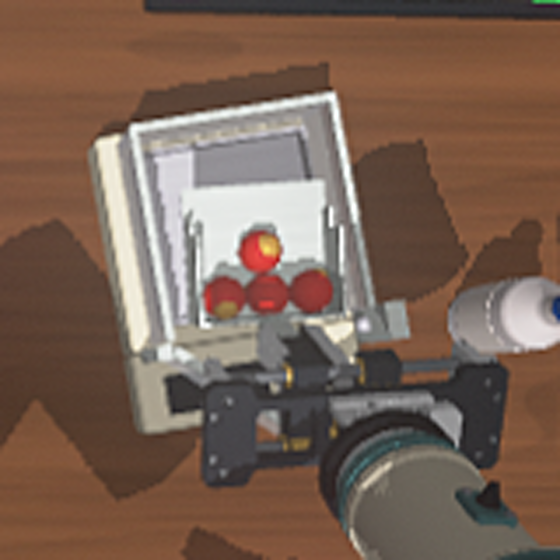

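Run:
```python
from sd import *
print(read_state()['joint_pos'])
c2(BAL,(-5,10,175),-0.15,-0.2)
c2(BAL,(20,15,195),0.0,-0.17)
```

```text
[-0.89387699  0.03287415  1.79290938  0.41880254  1.07384464 -2.70364034]
((-5, 10, 175), -0.2) tcp[452.0, -261.0, 191.0] shift cm [5.55, 1.22, 1.3] rot [0.093, -0.041, 0.21] |rot| 0.23
((20, 15, 195), -0.17) tcp[475.0, -269.0, 214.0] shift cm [2.51, 0.24, 0.21] rot [0.023, -0.013, 0.077] |rot| 0.08
```

```bash
python3 -m handwheel '[[[0.5,0.1,0.1],[0.008,0,0.02],-1],[[1.2,0.25,0.25],[0.02,-0.01,0.045],-1],[[2,0.4,0.45],[0.033,-0.015,0.075],-1],[[2.8,0.6,0.65],[0.046,-0.02,0.105],-1],[[3.6,0.8,0.85],[0.06,-0.026,0.136],-1],[[4.4,0.95,1],[0.073,-0.032,0.166],-1],[[5.1,1.1,1.2],[0.085,-0.037,0.193],-1],[[5.5,1.2,1.3],[0.093,-0.041,0.21],-1],[[5.55,1.22,1.3],[0.093,-0.041,0.21],-1]]'
python3 - <<'E'
from sd import *
show()
o,Rs=scoop_now(); b=R.from_euler('z',-BAL[2]); print('lip in bal',b.apply(o+Rs.apply([50,0,0])-[BAL[0],BAL[1],0]).round(1),'nose',np.arctan2(*Rs.apply([1,0,0])[[1,0]]).round(3),'pitch',np.arcsin(-Rs.apply([1,0,0])[2]).round(3))
c=cam('top','t29'); im=c['frame'].copy(); 
Rb=R.from_euler('z',BAL[2])
q=proj(c,Rb.apply([(87,72,60),(87,-72,60),(-57,72,60),(-57,-72,60),(-77,80,129),(103,82,129),(103,-82,129)])+[BAL[0],BAL[1],0])
im=cv2.resize(im,None,fx=3.5,fy=3.5,interpolation=cv2.INTER_CUBIC)
for u in q: cv2.drawMarker(im,tuple(int(t) for t in (u+.5)*3.5),(255,0,255),cv2.MARKER_CROSS,12,1)
cv2.imwrite('pics/t29b.png',im[350:910,945:1505])
for l,p in (((-8,10,155),-.1),((-8,10,138),0.),((-10,10,127),.12),((-11,10,115),.24),((-12,10,106),.36),((-13,10,101),.48),((-14,10,98),.6),((-14,10,97),.72)): c2(BAL,l,-0.15,p)
E
```

```text
clock: 21.9
position: [451.1, -260.2, 190.0]
ee_rot: [0.246, 0.073, 0.966, -0.018]
contact_force: [0.2, 0.6, -3.5]
width: 0.209
t 21.9 p [ 451.1 -260.2  190. ] R [[-0.868, 0.151, 0.473], [0.133, 0.989, -0.071], [-0.479, 0.001, -0.878]] F [ 0.2  0.6 -3.5] w 0.209 j [-0.94 -0.06  2.    0.45  0.89 -2.6 ]
lip in bal [ -5.7  10.8 174.3] nose -0.151 pitch -0.199
((-8, 10, 155), -0.1) tcp[451.0, -262.0, 182.0] shift cm [0.47, -0.11, 0.76] rot [-0.0, 0.1, -0.001] |rot| 0.1
((-8, 10, 138), 0.0) tcp[454.0, -262.0, 175.0] shift cm [0.49, -0.11, 1.47] rot [-0.0, 0.2, -0.001] |rot| 0.2
((-10, 10, 127), 0.12) tcp[457.0, -263.0, 177.0] shift cm [0.14, -0.17, 1.51] rot [-0.0, 0.32, -0.001] |rot| 0.32
((-11, 10, 115), 0.24) tcp[463.0, -265.0, 176.0] shift cm [-0.34, -0.2, 1.82] rot [0.0, 0.44, -0.001] |rot| 0.44
((-12, 10, 106), 0.36) tcp[470.0, -266.0, 178.0] shift cm [-1.05, -0.23, 2.0] rot [0.0, 0.56, -0.001] |rot| 0.56
((-13, 10, 101), 0.48) tcp[478.0, -267.0, 183.0] shift cm [-2.0, -0.26, 1.99] rot [0.0, 0.68, -0.001] |rot| 0.68
((-14, 10, 98), 0.6) tcp[487.0, -269.0, 188.0] shift cm [-3.08, -0.29, 1.95] rot [0.0, 0.8, -0.001] |rot| 0.8
((-14, 10, 97), 0.72) tcp[498.0, -271.0, 194.0] shift cm [-4.37, -0.29, 1.94] rot [0.0, 0.92, -0.001] |rot| 0.92
```

View pics/t29b.png

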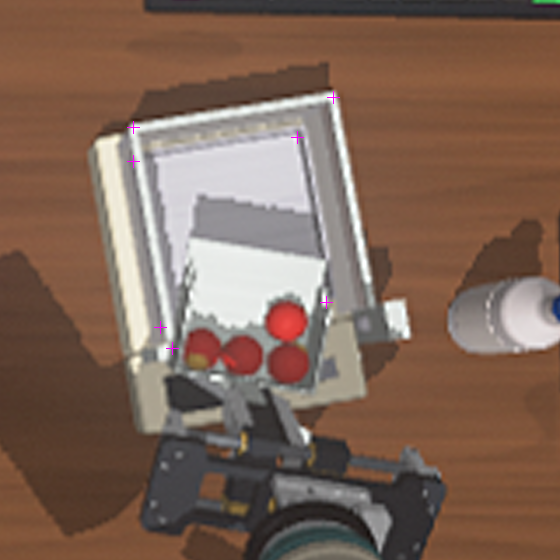

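```bash
python3 -m handwheel '[[[0.25,0,0.4],[0,0.05,0],-1],[[0.47,-0.1,0.76],[0,0.1,0],-1],[[0.49,-0.1,1.47],[0,0.2,0],-1],[[0.14,-0.17,1.51],[0,0.32,0],-1],[[-0.34,-0.2,1.82],[0,0.44,0],-1],[[-1.05,-0.23,2],[0,0.56,0],-1],[[-2,-0.26,2],[0,0.68,0],-1],[[-3.08,-0.29,1.95],[0,0.8,0],-1],[[-4.37,-0.29,1.94],[0,0.92,0],-1],[[-4.37,-0.29,1.94],[0,0.92,0],-1],[[-4.37,-0.29,1.94],[0,0.92,0],-1],[[-4.37,-0.29,1.94],[0,0.92,0],-1]]'
python3 - <<'E'
from sd import *
show()
o,Rs=scoop_now(); b=R.from_euler('z',-BAL[2]); print('lip in bal',b.apply(o+Rs.apply([50,0,0])-[BAL[0],BAL[1],0]).round(1),'nose',np.arctan2(*Rs.apply([1,0,0])[[1,0]]).round(3),'pitch',np.arcsin(-Rs.apply([1,0,0])[2]).round(3))
c=cam('top','t30'); cv2.imwrite('pics/t30b.png',cv2.resize(c['frame'][100:260,270:430],None,fx=3.5,fy=3.5,interpolation=cv2.INTER_CUBIC))
E
```

```text
clock: 23.15
position: [498.5, -270.9, 195.0]
ee_rot: [-0.207, 0.074, 0.975, 0.016]
contact_force: [0.2, -1.1, -1.9]
width: 0.211
t 23.15 p [ 498.5 -270.9  195. ] R [[-0.904, 0.15, -0.401], [0.137, 0.989, 0.061], [0.406, 0.0, -0.914]] F [ 0.2 -1.1 -1.9] w 0.211 j [-0.51  0.52  1.16 -0.15  1.85 -1.95]
lip in bal [-13.7   9.8  97.7] nose -0.151 pitch 0.718
```

View pics/t30b.png

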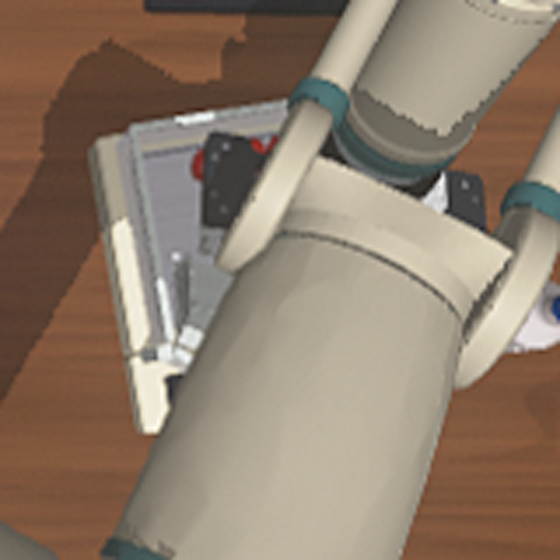

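Run:
```python
from sd import *
c=cam('side','s31'); i1=cv2.resize(c['frame'][90:210,220:340],(400,400),interpolation=cv2.INTER_CUBIC)
c=cam('wrist','w31'); i2=cv2.resize(c['frame'],(400,300)); i2=cv2.copyMakeBorder(i2,0,100,0,0,cv2.BORDER_CONSTANT)
cv2.imwrite('pics/x31.png',np.hstack([i1,i2]))
```

```text
(no output)
```

View pics/x31.png

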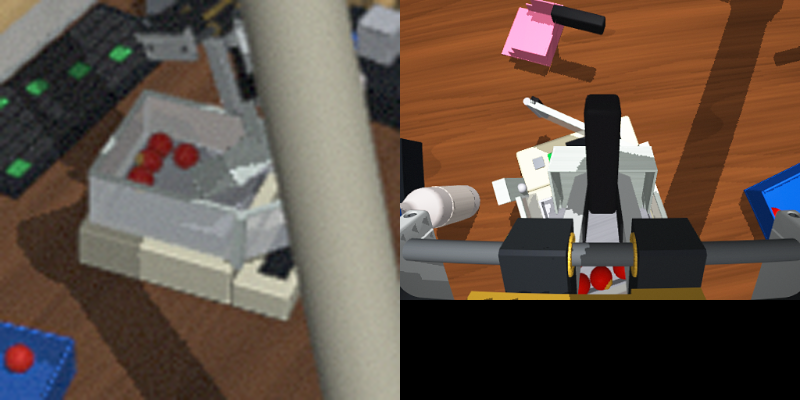

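Run:
```python
from sd import *
c2(BAL,(-30,10,200),-0.15,0.6,'lift ')
W=np.array([0,0,0.])
def lipw(o,nose): return (o[0]+50*np.cos(nose),o[1]+50*np.sin(nose))
l=lipw((415,10),-1.3)
c2(BAL,(-40,20,215),-0.15,0.2,'lvl ')
c2(W,(l[0],l[1],160),-1.3,0,'above')
```

```text
lift ((-30, 10, 200), 0.6) tcp[471.0, -272.0, 290.0] shift cm [6.16, -0.48, -7.53] rot [-0.0, -0.117, -0.002] |rot| 0.12
lvl ((-40, 20, 215), 0.2) tcp[430.0, -259.0, 272.0] shift cm [9.32, 0.17, -4.19] rot [-0.0, -0.517, -0.002] |rot| 0.52
above((np.float64(428.3749414312294), np.float64(-38.17790927085965), 160), 0) tcp[400.0, 63.0, 197.0] shift cm [13.46, 31.55, 5.84] rot [-0.069, -0.635, 1.169] |rot| 1.33
```

```bash
python3 -m handwheel '[[[0.8,0,-1.8],[0,0,0],-1],[[2,0,-4.4],[0,0,0],-1],[[4,-0.2,-6.5],[0,-0.05,0],-1],[[6.16,-0.4,-7.5],[0,-0.12,0],-1],[[7.5,-0.2,-6.5],[0,-0.25,0],-1],[[8.6,0,-5.3],[0,-0.38,0],-1],[[9.3,0.17,-4.2],[0,-0.517,0],-1],[[9.3,0.17,-4.2],[0,-0.517,0],-1]]'
python3 - <<'E'
from sd import *
show()
W=np.array([0,0,0.])
c2(W,(428.4,-38.2,160),-1.3,0,'above')
c=cam('top','t32'); cv2.imwrite('pics/t32b.png',cv2.resize(c['frame'][100:260,270:430],None,fx=3.5,fy=3.5,interpolation=cv2.INTER_CUBIC))
E
```

```text
clock: 24.1
position: [420.1, -252.7, 270.8]
ee_rot: [0.047, 0.078, 0.996, -0.002]
contact_force: [-0.5, -0.0, -2.8]
width: 0.21
t 24.1 p [ 420.1 -252.7  270.8] R [[-0.984, 0.155, 0.093], [0.154, 0.988, -0.012], [-0.094, 0.003, -0.996]] F [-0.5 -0.  -2.8] w 0.21 j [-0.73  0.05  1.57  0.05  1.45 -2.15]
above((428.4, -38.2, 160), 0) tcp[400.0, 63.0, 197.0] shift cm [7.51, 30.88, 6.77] rot [0.227, -0.185, 1.124] |rot| 1.16
```

View pics/t32b.png

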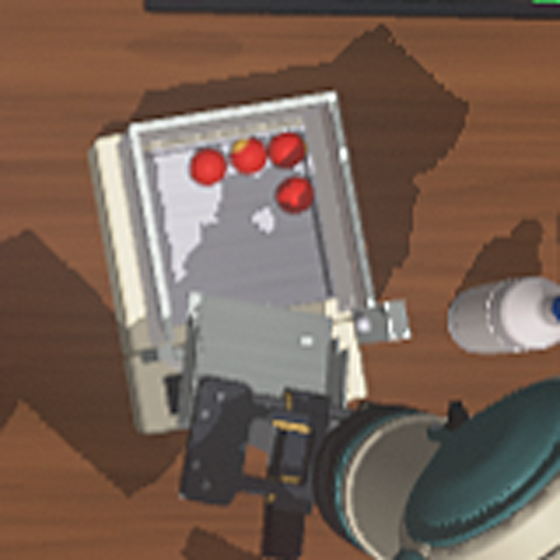

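```bash
python3 -m handwheel '[[[0.3,1.2,0.1],[0.01,-0.01,0.05],-1],[[1,4,0.4],[0.03,-0.025,0.15],-1],[[1.7,7,1],[0.05,-0.04,0.26],-1],[[2.4,10,1.8],[0.075,-0.06,0.37],-1],[[3.2,13,2.6],[0.1,-0.08,0.48],-1],[[4,16,3.4],[0.12,-0.1,0.59],-1],[[4.7,19,4.2],[0.14,-0.115,0.7],-1],[[5.4,22,4.9],[0.165,-0.135,0.81],-1],[[6.2,25,5.6],[0.185,-0.15,0.92],-1],[[6.8,28,6.2],[0.205,-0.168,1.03],-1],[[7.3,30,6.6],[0.22,-0.18,1.1],-1],[[7.5,30.9,6.77],[0.227,-0.185,1.124],-1]]'
python3 - <<'E'
from sd import *
show()
W=np.array([0,0,0.])
c2(W,(428.4,-38.2,160),-1.3,0,'above'); c2(W,(428.4,-38.2,8),-1.3,0,'low')
c=cam('wrist','w33'); cv2.imwrite('pics/w33b.png',cv2.resize(c['frame'][60:300,150:370],None,fx=2.5,fy=2.5,interpolation=cv2.INTER_CUBIC))
c=cam('top','t33'); cv2.imwrite('pics/t33b.png',cv2.resize(c['frame'][100:260,150:410],None,fx=3,fy=3,interpolation=cv2.INTER_CUBIC))
b=R.from_euler('z',-BAL[2])
for q in ((208,166),(248,156),(287,150),(295,195)):
    u=((q[0]+.5)/3.5-.5+270,(q[1]+.5)/3.5-.5+100); print(b.apply(atz(c,u,77)-[BAL[0],BAL[1],0]).round(0))
E
```

```text
clock: 25.35
position: [405.3, 64.0, 198.2]
ee_rot: [0.122, 0.598, 0.787, -0.089]
contact_force: [0.3, -0.3, -2.1]
width: 0.21
t 25.35 p [405.3  64.  198.2] R [[-0.255, 0.963, 0.085], [0.92, 0.268, -0.286], [-0.298, 0.005, -0.954]] F [ 0.3 -0.3 -2.1] w 0.21 j [ 0.29  0.03  1.81 -0.31  1.32  0.1 ]
above((428.4, -38.2, 160), 0) tcp[400.0, 63.0, 197.0] shift cm [0.08, -0.51, 0.07] rot [0.005, 0.003, -0.001] |rot| 0.01
low((428.4, -38.2, 8), 0) tcp[400.0, 63.0, 45.0] shift cm [4.61, -0.59, 14.58] rot [0.005, 0.003, -0.001] |rot| 0.01
[71. 13. 77.]
[ 74. -22.  77.]
[ 74. -55.  77.]
[ 35. -56.  77.]
```

View pics/w33b.png

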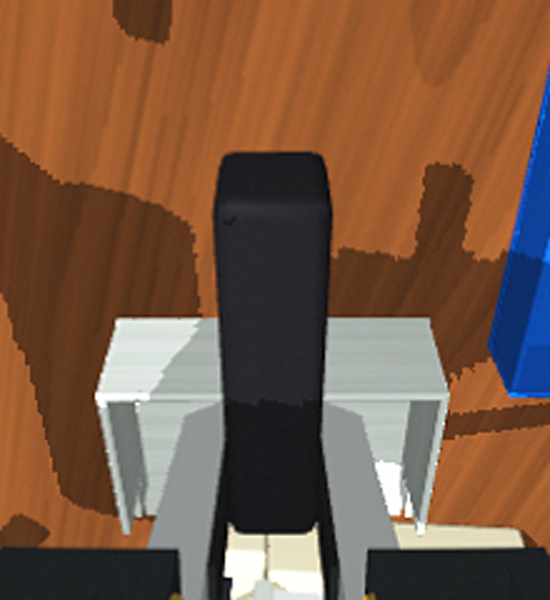

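View pics/t33b.png

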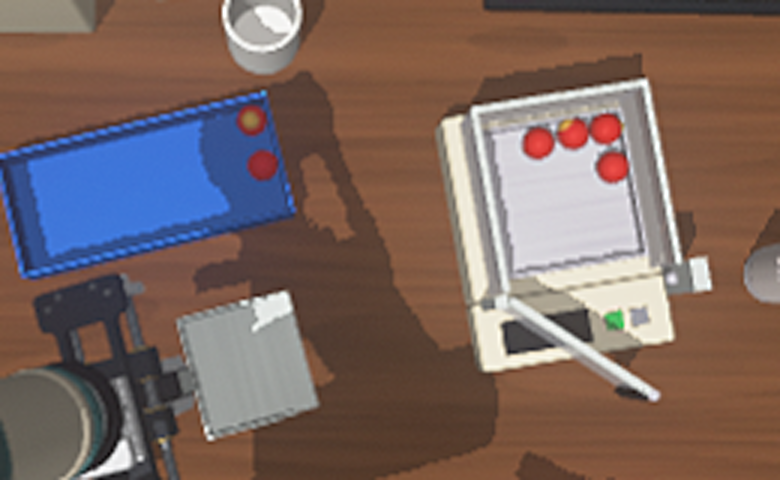

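```bash
python3 -m handwheel '[[[0.5,-0.1,1],[0,0,0],-1],[[1.3,-0.3,3.5],[0.005,0.003,0],-1],[[2.2,-0.5,6.5],[0.005,0.003,0],-1],[[3.1,-0.59,9.6],[0.005,0.003,0],-1],[[3.9,-0.59,12.4],[0.005,0.003,0],-1],[[4.4,-0.59,14],[0.005,0.003,0],-1],[[4.6,-0.59,14.6],[0.005,0.003,0],-1],[[4.68,-0.59,14.85],[0.005,0.003,0],-1],[[4.75,-0.59,15.05],[0.005,0.003,0],-1],[[4.8,-0.59,15.2],[0.005,0.003,0],-1],[[4.8,-0.59,15.2],[0.005,0.003,0],-1]]'
python3 - <<'E'
from sd import *
show()
o,Rs=scoop_now(); print(o.round(1), np.arcsin(-Rs.apply([1,0,0])[2]).round(3), (o+Rs.apply([50,0,0])).round(1))
E
```

```text
clock: 26.55
position: [401.6, 61.8, 40.0]
ee_rot: [0.12, 0.597, 0.788, -0.09]
contact_force: [-0.1, 1.9, 4.1]
width: 0.214
t 26.55 p [401.6  61.8  40. ] R [[-0.258, 0.963, 0.082], [0.92, 0.27, -0.285], [-0.297, 0.002, -0.955]] F [-0.1  1.9  4.1] w 0.214 j [ 0.29  0.19  2.08 -0.38  0.91  0.26]
[416.6   8.7   2.8] -0.001 [430.2 -39.5   2.8]
```

```bash
python3 -m handwheel '[[[0,0,0],[0,0,0],-0.1],[[0,0,0],[0,0,0],-0.1],[[0,0,0],[0,0,0],-0.1],[[0,0,0],[0,0,0],-0.1],[[0,0,-1],[0,0,0],-0.1],[[0,0,-3],[0,0,0],-0.1],[[0,0,-6],[0,0,0],-0.1],[[0,0,-10],[0,0,0],-0.1],[[0,0,-14],[0,0,0],-1],[[0,0,-16],[0,0,0],-1],[[0,0,-16],[0,0,0],-1]]'
python3 - <<'E'
from sd import *
show()
c=cam('wrist','w34'); i1=cv2.resize(c['frame'],(400,300))
c=cam('top','t34'); i2=cv2.resize(c['frame'][140:260,150:310],(400,300),interpolation=cv2.INTER_CUBIC)
cv2.imwrite('pics/x34.png',np.hstack([i1,i2]))
cv2.imwrite('pics/t34b.png',cv2.resize(c['frame'][110:250,285:405],None,fx=4.2,fy=4.2,interpolation=cv2.INTER_CUBIC))
E
```

```text
clock: 27.65
position: [390.5, 109.0, 196.0]
ee_rot: [0.122, 0.597, 0.788, -0.087]
contact_force: [-0.7, 1.4, 0.3]
width: 0.233
t 27.65 p [390.5 109.  196. ] R [[-0.257, 0.962, 0.089], [0.92, 0.272, -0.282], [-0.296, 0.009, -0.955]] F [-0.7  1.4  0.3] w 0.233 j [ 0.4   0.04  1.8  -0.31  1.34  0.21]
```

View pics/x34.png

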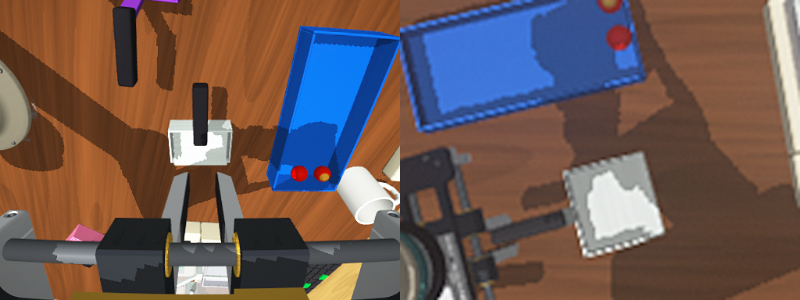

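```bash
cat > door.py <<'E'
from sd import *
def C(th,z,extra=0.):
    d=np.array([-np.sin(th),-np.cos(th)]); n=np.array([-np.cos(th),np.sin(th)])
    c=np.array([-77,80])+125*d+n*(12.5*np.cos(th)+8*abs(np.sin(th))+3+extra)
    w=R.from_euler('z',BAL[2]).apply([c[0],c[1],0])+[BAL[0],BAL[1],0]; w[2]=z; return w
RT=toolR(BAL[2]-np.pi/2,0)
def cd(th,z,extra=0.,l=''): p=C(th,z,extra); cmd(p,RT,l+'th%g z%g tcp%s'%(th,z,p.round(0).tolist()))
E
python3 - <<'E'
from door import *
c=cam('top'); b=R.from_euler('z',-BAL[2])
for u in ((399,190),(405,190)): print('bottle base bal',b.apply(atz(c,u,0)-[BAL[0],BAL[1],0]).round(0))
u=((350+.5)/4.2-.5+285,(513+.5)/4.2-.5+110); print(u)
cd(0.95,200); 
im=cv2.resize(c['frame'][110:250,285:425],None,fx=4.2,fy=4.2,interpolation=cv2.INTER_CUBIC)
def mk(P,col):
    for q in proj(c,R.from_euler('z',BAL[2]).apply(P)+[BAL[0],BAL[1],0]): cv2.drawMarker(im,(int((q[0]-285+.5)*4.2),int((q[1]-110+.5)*4.2)),col,cv2.MARKER_CROSS,12,1)
th=.7355; mk([(-77-r*np.sin(th),80-r*np.cos(th),127) for r in (0,125,165)],(255,0,255))
cv2.imwrite('pics/t35.png',im)
E
```

```text
bottle base bal [ -86. -206.    0.]
bottle base bal [ -89. -225.    0.]
(367.95238095238096, 231.76190476190476)
th0.95 z200 tcp[378.0, -296.0, 200.0] shift cm [-37.03, -11.79, 10.65] rot [0.017, 0.301, 0.114] |rot| 0.32
```

View pics/t35.png

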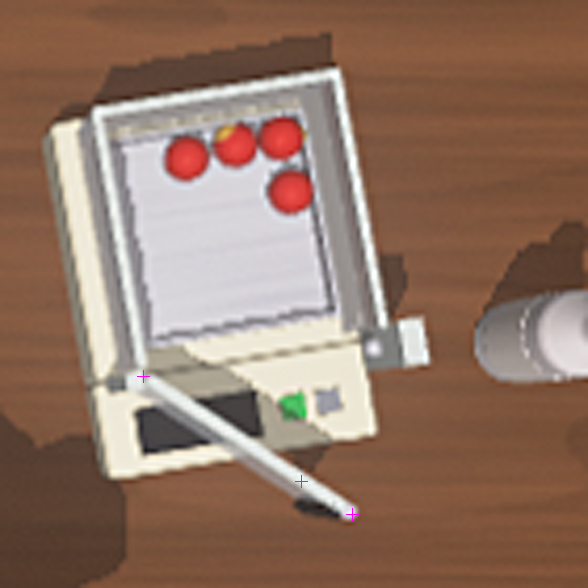

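```bash
python3 -m handwheel '[[[-1.5,-0.5,0.4],[0,0.01,0],-1],[[-4.5,-1.4,1.3],[0,0.03,0.01],-1],[[-8.2,-2.6,2.4],[0,0.06,0.02],-1],[[-12,-3.8,3.5],[0.005,0.1,0.03],-1],[[-15.8,-5,4.6],[0.005,0.13,0.05],-1],[[-19.6,-6.2,5.7],[0.01,0.16,0.06],-1],[[-23.4,-7.4,6.8],[0.01,0.19,0.07],-1],[[-27.2,-8.6,7.9],[0.01,0.22,0.085],-1],[[-31,-9.8,9],[0.015,0.25,0.095],-1],[[-34.3,-10.9,9.9],[0.017,0.28,0.105],-1],[[-36.5,-11.6,10.5],[0.017,0.3,0.114],-1],[[-37,-11.8,10.65],[0.017,0.301,0.114],-1]]'
python3 - <<'E'
from door import *
show(); cd(.95,200); cd(.95,60); cd(.73,60); cd(.5,60)
E
```

```text
clock: 29.0
position: [376.9, -298.5, 197.6]
ee_rot: [-0.002, 0.651, 0.759, -0.0]
contact_force: [-0.4, 0.3, -0.5]
width: 0.004
t 29.0 p [ 376.9 -298.5  197.6] R [[-0.154, 0.988, -0.003], [0.988, 0.154, 0.002], [0.003, -0.003, -1.0]] F [-0.4  0.3 -0.5] w 0.004 j [-0.81  0.12  1.66 -0.    1.37 -0.97]
th0.95 z200 tcp[378.0, -296.0, 200.0] shift cm [0.25, 0.18, -0.24] rot [-0.003, -0.003, -0.005] |rot| 0.01
th0.95 z60 tcp[378.0, -296.0, 60.0] shift cm [0.21, 0.22, 13.76] rot [-0.003, -0.003, -0.005] |rot| 0.01
th0.73 z60 tcp[397.0, -315.0, 60.0] shift cm [-2.02, 1.72, 13.75] rot [-0.003, -0.003, -0.005] |rot| 0.01
th0.5 z60 tcp[420.0, -332.0, 60.0] shift cm [-3.99, 3.83, 13.74] rot [-0.003, -0.003, -0.005] |rot| 0.01
```

```bash
python3 -m handwheel '[[[0.1,0.1,2],[0,0,0],-1],[[0.2,0.2,5],[0,0,0],-1],[[0.2,0.2,9],[0,0,0],-1],[[0.2,0.2,12.5],[0,0,0],-1],[[0.2,0.2,13.76],[0,0,0],-1],[[0.2,0.2,13.76],[0,0,0],-1]]'
python3 - <<'E'
from door import *
show()
for t in (.95,.85,.73,.6,.45,.3,.2,.1): cd(t,60)
c=cam('top','t36'); i2=cv2.resize(c['frame'][140:260,270:430],(400,300),interpolation=cv2.INTER_CUBIC)
c=cam('wrist','w36'); i1=cv2.resize(c['frame'],(400,300)); cv2.imwrite('pics/x36.png',np.hstack([i1,i2]))
E
```

```text
clock: 29.6
position: [375.6, -292.4, 56.9]
ee_rot: [-0.006, 0.65, 0.76, 0.0]
contact_force: [-0.8, 1.0, -0.4]
width: 0.005
t 29.6 p [ 375.6 -292.4   56.9] R [[-0.154, 0.988, -0.009], [0.988, 0.154, 0.008], [0.01, -0.007, -1.0]] F [-0.8  1.  -0.4] w 0.005 j [-0.81  0.24  1.89 -0.    1.03 -0.96]
th0.95 z60 tcp[378.0, -296.0, 60.0] shift cm [-0.37, 0.22, -0.31] rot [-0.007, -0.01, -0.004] |rot| 0.01
th0.85 z60 tcp[386.0, -305.0, 60.0] shift cm [-1.42, 0.83, -0.32] rot [-0.007, -0.01, -0.004] |rot| 0.01
th0.73 z60 tcp[397.0, -315.0, 60.0] shift cm [-2.6, 1.72, -0.34] rot [-0.007, -0.01, -0.004] |rot| 0.01
th0.6 z60 tcp[410.0, -325.0, 60.0] shift cm [-3.77, 2.84, -0.36] rot [-0.007, -0.01, -0.004] |rot| 0.01
th0.45 z60 tcp[426.0, -334.0, 60.0] shift cm [-4.93, 4.34, -0.38] rot [-0.007, -0.01, -0.004] |rot| 0.01
th0.3 z60 tcp[444.0, -341.0, 60.0] shift cm [-5.87, 6.03, -0.4] rot [-0.007, -0.01, -0.004] |rot| 0.01
th0.2 z60 tcp[457.0, -344.0, 60.0] shift cm [-6.35, 7.25, -0.42] rot [-0.007, -0.01, -0.004] |rot| 0.01
th0.1 z60 tcp[470.0, -346.0, 60.0] shift cm [-6.71, 8.52, -0.43] rot [-0.007, -0.01, -0.004] |rot| 0.01
```

View pics/x36.png

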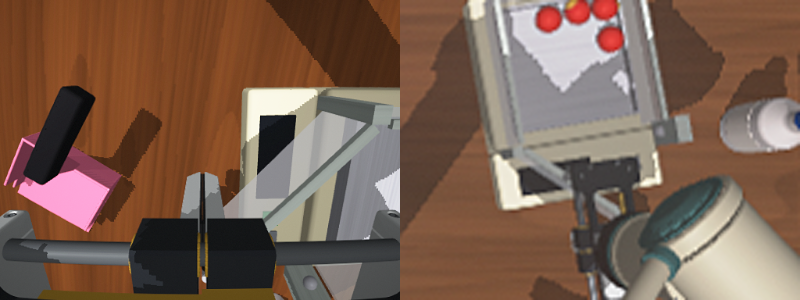

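```bash
python3 -m handwheel '[[[-0.4,0.25,-0.2],[0,0,0],-1],[[-1.1,0.65,-0.3],[0,0,0],-1],[[-1.9,1.2,-0.33],[0,0,0],-1],[[-2.6,1.72,-0.34],[0,0,0],-1],[[-3.2,2.25,-0.35],[0,0,0],-1],[[-3.77,2.84,-0.36],[0,0,0],-1],[[-4.4,3.6,-0.37],[0,0,0],-1],[[-4.93,4.34,-0.38],[0,0,0],-1],[[-5.42,5.15,-0.39],[0,0,0],-1],[[-5.87,6.03,-0.4],[0,0,0],-1],[[-6.13,6.63,-0.41],[0,0,0],-1],[[-6.35,7.25,-0.42],[0,0,0],-1]]'
python3 - <<'E'
from door import *
show()
for t in (.2,.1,.05,0): cd(t,60)
cd(0,60,-4)
c=cam('top','t37'); i2=cv2.resize(c['frame'][140:260,270:430],(400,300),interpolation=cv2.INTER_CUBIC)
c=cam('wrist','w37'); i1=cv2.resize(c['frame'],(400,300)); cv2.imwrite('pics/x37.png',np.hstack([i1,i2]))
E
```

```text
clock: 30.9
position: [459.8, -346.5, 63.3]
ee_rot: [-0.003, 0.65, 0.76, -0.0]
contact_force: [-0.5, -0.2, 0.0]
width: 0.005
t 30.9 p [ 459.8 -346.5   63.3] R [[-0.154, 0.988, -0.004], [0.988, 0.154, 0.004], [0.004, -0.004, -1.0]] F [-0.5 -0.2  0. ] w 0.005 j [-0.77  0.37  1.67 -0.    1.11 -0.92]
th0.2 z60 tcp[457.0, -344.0, 60.0] shift cm [0.29, -0.23, 0.33] rot [-0.004, -0.004, -0.004] |rot| 0.01
th0.1 z60 tcp[470.0, -346.0, 60.0] shift cm [-0.07, 1.04, 0.33] rot [-0.004, -0.004, -0.004] |rot| 0.01
th0.05 z60 tcp[477.0, -346.0, 60.0] shift cm [-0.19, 1.69, 0.33] rot [-0.004, -0.004, -0.004] |rot| 0.01
th0 z60 tcp[483.0, -346.0, 60.0] shift cm [-0.29, 2.35, 0.32] rot [-0.004, -0.004, -0.004] |rot| 0.01
th0 z60 tcp[487.0, -345.0, 60.0] shift cm [-0.28, 2.75, 0.32] rot [-0.004, -0.004, -0.004] |rot| 0.01
```

View pics/x37.png

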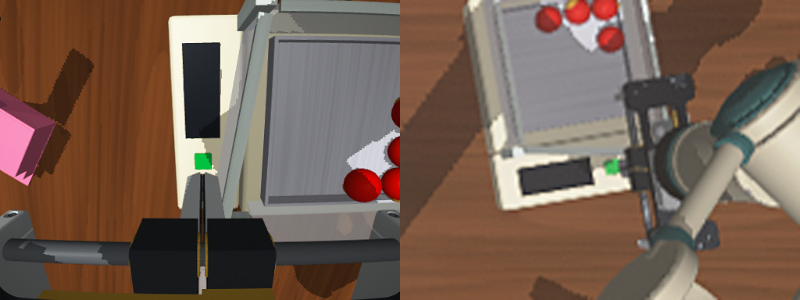

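```bash
python3 -m handwheel '[[[0,0.4,0.2],[0,0,0],-1],[[-0.05,0.9,0.3],[0,0,0],-1],[[-0.15,1.4,0.3],[0,0,0],-1],[[-0.2,1.8,0.3],[0,0,0],-1],[[-0.25,2.1,0.3],[0,0,0],-1],[[-0.28,2.3,0.3],[0,0,0],-1],[[-0.28,2.45,0.3],[0,0,0],-1],[[-0.28,2.6,0.3],[0,0,0],-1],[[-0.28,2.6,0.3],[0,0,0],-1]]'
python3 - <<'E'
from door import *
show(); cd(0,60)
c=cam('top','t38'); i2=cv2.resize(c['frame'][140:260,270:430],(400,300),interpolation=cv2.INTER_CUBIC)
c=cam('wrist','w38'); i1=cv2.resize(c['frame'],(400,300)); cv2.imwrite('pics/x38.png',np.hstack([i1,i2]))
E
```

```text
clock: 31.9
position: [482.9, -345.4, 60.1]
ee_rot: [-0.005, 0.65, 0.76, -0.002]
contact_force: [-9.1, -0.5, 3.5]
width: 0.001
t 31.9 p [ 482.9 -345.4   60.1] R [[-0.156, 0.988, -0.01], [0.988, 0.156, 0.003], [0.005, -0.01, -1.0]] F [-9.1 -0.5  3.5] w 0.001 j [-0.73  0.4   1.63 -0.    1.12 -0.89]
th0 z60 tcp[483.0, -346.0, 60.0] shift cm [-0.04, 0.06, 0.01] rot [-0.01, -0.005, -0.002] |rot| 0.01
```

View pics/x38.png

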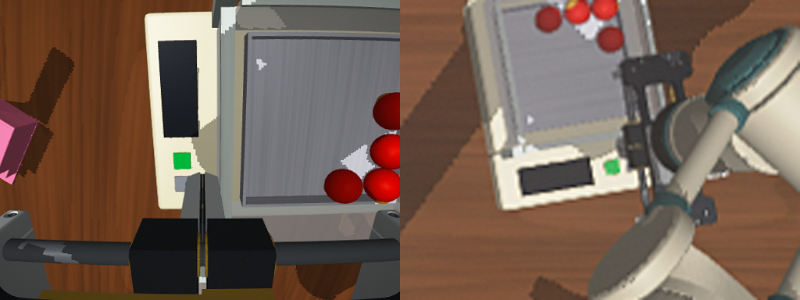

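```bash
python3 -m handwheel '[[[0,0.35,0],[0,0,0],-1],[[0,0.55,0],[0,0,0],-1],[[0,0.75,0],[0,0,0],-1],[[0,0.75,0],[0,0,0],-1]]'
python3 - <<'E'
from door import *
show(); cd(0,60)
E
```

```text
clock: 32.4
position: [482.1, -345.4, 60.2]
ee_rot: [-0.01, 0.649, 0.761, -0.007]
contact_force: [-18.8, -3.8, 8.9]
width: 0.004
t 32.4 p [ 482.1 -345.4   60.2] R [[-0.158, 0.987, -0.025], [0.987, 0.158, 0.002], [0.006, -0.025, -1.0]] F [-18.8  -3.8   8.9] w 0.004 j [-0.73  0.4   1.62 -0.02  1.14 -0.88]
th0 z60 tcp[483.0, -346.0, 60.0] shift cm [-0.05, 0.13, 0.02] rot [-0.025, -0.006, 0.0] |rot| 0.03
```

```bash
python3 -m handwheel '[[[0,-0.5,0],[0,0,0],-1],[[0,-1.5,0],[0,0,0],-1],[[0,-3,-0.5],[0,0,0],-1],[[0,-5,-2],[0,0,0],-1],[[0,-7,-5],[0,0,0],-1],[[0,-9,-9],[0,0,0],-1],[[2,-11,-12],[0,0,0],-1],[[5,-12,-13],[0,0,0],-1],[[9,-12,-13],[0,0,0],-1],[[13,-12,-13],[0,0,0],-1],[[15,-12,-13],[0,0,0],-1]]'
python3 - <<'E'
from door import *
show()
c=cam('top','t39'); im=cv2.resize(c['frame'][110:250,285:425],None,fx=4.2,fy=4.2,interpolation=cv2.INTER_CUBIC)
def mk(th,col):
    P=[(-77-r*np.sin(th),80-r*np.cos(th),127) for r in (0,125,165)]
    for q in proj(c,R.from_euler('z',BAL[2]).apply(P)+[BAL[0],BAL[1],0]): cv2.drawMarker(im,(int((q[0]-285+.5)*4.2),int((q[1]-110+.5)*4.2)),col,cv2.MARKER_CROSS,12,1)
mk(0,(255,0,255)); mk(.08,(0,200,0))
cv2.imwrite('pics/t39b.png',im)
E
```

```text
clock: 33.5
position: [342.0, -213.7, 194.6]
ee_rot: [-0.01, 0.648, 0.761, -0.007]
contact_force: [0.4, -1.3, -0.2]
width: 0.006
t 33.5 p [ 342.  -213.7  194.6] R [[-0.159, 0.987, -0.023], [0.987, 0.159, 0.002], [0.006, -0.023, -1.0]] F [ 0.4 -1.3 -0.2] w 0.006 j [-0.72  0.02  1.78 -0.01  1.36 -0.87]
```

View pics/t39b.png

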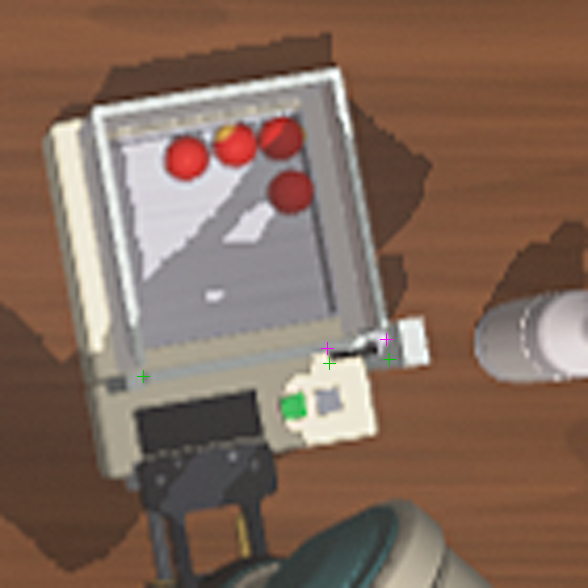

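Run:
```python
from door import *
c=cam('top'); k=10; x0,y0=312,180
raw=c['frame'][y0:y0+40,x0:x0+75]; a=cv2.resize(raw,None,fx=k,fy=k,interpolation=cv2.INTER_CUBIC); b=a.copy()
for th,col in ((0,(255,0,255)),(.08,(0,200,0)),(.03,(0,255,255))):
    P=[(-77-r*np.sin(th),80-r*np.cos(th),127) for r in (80,125,165)]
    for q in proj(c,R.from_euler('z',BAL[2]).apply(P)+[BAL[0],BAL[1],0]): cv2.drawMarker(b,(int((q[0]-x0+.5)*k),int((q[1]-y0+.5)*k)),col,cv2.MARKER_CROSS,10,1)
cv2.imwrite('pics/t40.png',b[:, :750])
```

```text
(no output)
```

View pics/t40.png

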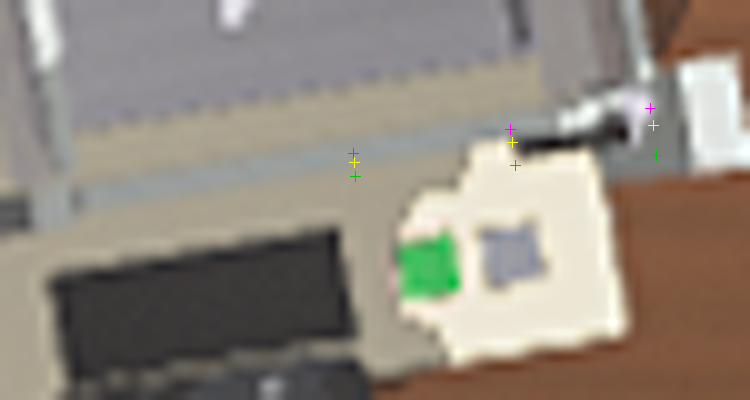

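Run:
```python
from door import *
c=cam('top','t41'); a=cv2.imread('pics/top0.png'); d=cv2.absdiff(a,c['frame']).max(2)
for n,(x0,y0,x1,y1) in dict(tape=(78,162,116,200),case=(64,196,122,284),mug=(218,82,254,128),cleaner=(396,172,444,204)).items(): print(n,(d[y0:y1,x0:x1]>60).mean().round(3))
i=np.hstack([a,c['frame']]); cv2.imwrite('pics/x41.png',cv2.resize(i,(800,300)))
cv2.imwrite('pics/t41b.png',cv2.resize(c['frame'],(800,600)))
```

```text
tape 0.0
case 0.004
mug 0.0
cleaner 0.0
```

View pics/t41b.png

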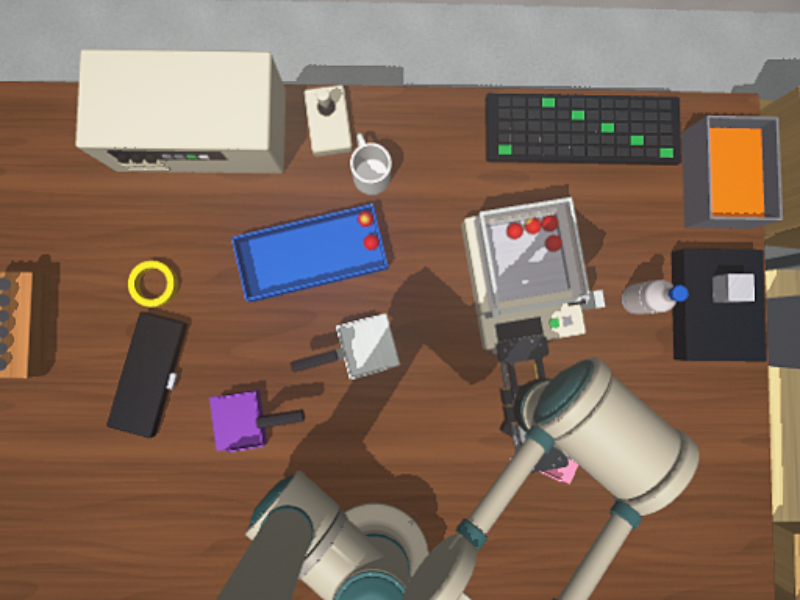

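```bash
python3 -c "
from workcell import *
print(read_state()['contact_force'],read_state()['clock']); print(close_job())"
```

```text
[ 0.02178427 -0.10357572  0.18651488] 33.65
the job is handed in; nothing more can be done
None
```

I scooped four knobs out of the bin, tipped them into the balance pan, laid the scoop down and pushed the door shut. I handed the job in at 33.65 s of the 72 s allowed; it reports no verdict.

**Last checks in the top view:**
- **Knobs:** All four lie inside the pan. I worked out the farthest at about 82 mm from the pan's middle, against the 95 mm limit. The other two are in the bin.
- **Door:** Its line matches 0 rad. I pressed to about 19 N with no further movement, so it is past the catch and on its stop.
- **Scoop:** It lies flat on the table, off the bin, and the gripper is clear of everything. The contact force was about 0 N.
- **Bystanders:** The cleaner, tape roll and mug look unchanged from the first picture. The caliper case differs in 0.4 % of its pixels, with no shift I could see.

**What went wrong or disagreed:**
- **Fingertips:** They end about 25 mm short of the reported TCP. My first two grasps held only the top of the grip bar, so the scoop slipped in the fingers twice, inside the bin. I re-gripped deeper, and it then held.
- **Joint 6:** On the way to the pan it came to -2.704 rad, against the stated range of -2.7. I took that as a rounded 155° (2.705 rad) and backed off at once, but I can't confirm it stayed within range.
- **Pan position:** The pan's left edge did not fit the balance model by about 13 mm. I placed the pan's middle from its other edges.

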